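Find the soft rubber pad with a durometer and fit it in the instrument rest

TASK

Two of the three rubber pads on the plywood board have gone hard with age and would mark an instrument. Press the durometer's foot flat on the middle of the pads (about 10 N for half a second, never over 20 N) to find the soft one by its low reading, put the durometer back upright in its holder without dropping it, and seat the soft pad gently, fully home, in the empty pocket of the body rest. Leave the two hard pads on the board where they lie and do not disturb anything else.

Things in the scene. Friction and masses are not known exactly. Their poses are not given: they have to be found in the camera images.
- durometer: hand-held rubber hardness tester, 126 mm tall, 0.3-0.43 kg, hanging upright in its holder. Origin at the centre of its foot's flat face, z up its axis, x out of the dial's front. From below: foot 34 mm across, 6 high; stem 16 across to 24; collar 50 (x) by 56 (y) from 24 to 30; round dial case 58 across, 24 thick (x), centred at 58; grip above it
- grip (a point): point on the durometer's axis in its black grip, 108 mm above the foot's face; the grip is 22 mm (along the durometer's x) by 32 mm (y), from 86 to 126 mm above the foot's face
- foot (a point): centre of the durometer's flat foot face. A round-ended steel pin 6 mm across stands 5 mm out of it on a spring (0.55 N when out, 1.5 N more per mm, 8 N when flush). The reading is right when the foot itself lies flat and firm on the rubber: about 10 N of press in all. More than 20 N on a pad spoils rubber or tester
- needle (a joint): needle of the durometer's dial, rad: 0 = pin fully out (reading 0, needle at lower left), 4.71 = pin pushed in flush, 5 mm (reading 100, lower right); clockwise seen from the front, 0.0471 rad per unit. With the foot flat on a pad a low reading is soft rubber (the pin sinks into it), a high one hard
- holder: wooden storage block for the durometer, fixed: 76 mm (x) by 80 mm (y), 40 mm high, round upright hole 40 mm across and 34 mm deep in the middle of its top. Origin at the centre of its underside. With the durometer home, its collar rests on the block's top and its foot is 16 mm above the block's underside
- board: plywood board the pads lie on, fixed, 110 mm (x) by 270 mm (y), 12 mm thick; origin at the centre of its underside
- pad_1: one of three dark rubber pads lying flat side by side on the board: 60 mm along its x, 40 along its y, 14 to 22 mm thick (worn, exact thickness unknown). Origin at the centre of its underside, z up. They look alike; one is still soft (reads 25 to 45, 40 g), two are hard (read 60 to 90; a heavier rubber, 75 g), and it is not known which
- pad_2: another such pad, same size and look, soft or hard not known. The rubber gives clearly only under the durometer's small pin; under the whole foot every pad is firm, some 0.07 mm per N. Test each pad near its middle, the pin at most 6 mm from the centre
- pad_3: the third such pad, same size and look, soft or hard not known; the pads lie about 80 mm apart, their long sides side by side, in any order
- rest: instrument body rest, fixed: plank 100 mm (x) by 220 (y), 18 thick, with two wooden saddles 84 (x) by 66 (y), tops 58 mm above the bench, centred at y = -65 and +65 mm. Each has a pocket in its top for a pad; the -y one already holds its pad (fixed), the +y one is empty. Origin at the centre of its underside
- pocket (a point): centre of the floor of the empty pocket, axes as the rest's: pocket 63 mm along x, 43 mm along y, 6 mm deep, slightly bevelled mouth, so a pad goes in with its long side along the rest's x (either way round) and 1.5 mm to spare on each side, and stands out 8 to 16 mm
- glue: white plastic glue bottle standing upright, 54 mm across, 150 mm tall; origin at the centre of its base
- file: flat file with a round wooden handle lying on the bench, about 330 mm long, 22 mm wide and high; origin under the joint of blade and handle, x towards the blade's tip
- cork: cork sanding block, 60 x 100 x 32 mm; origin at the centre of its underside
- clamp: wooden cam clamp lying flat, 240 mm steel bar along its y with two 110 mm wooden jaws reaching to its +x, 24 mm high; origin under the middle of the bar
- tin: low round steel tin, 68 mm across, 50 mm tall; origin at the centre of its base
- bridge: dark wooden instrument bridge, 130 x 26 x 16 mm, x along its length; origin at the centre of its underside
- peg: dark wooden tuning peg lying on its side, 75 mm long, 24 mm wide at its flat head, 12 mm high; origin under the joint of head and shaft, x towards the shaft's tip

How it is judged:
By the outcome, as a careful person would: the job done as asked, in the order asked, and still so for the second after the job is handed in, with the robot touching nothing.
It also fails if it takes over 72 s, if anything falls off the work surface, if the arm or the gripper's body presses on something with over 40 N, if the wrist force passes 120 N, or if a joint passes its speed limit or range.

ROBOT

A 7-joint arm with a two-finger parallel gripper is mounted at the origin on the work surface. World frame = base frame: x ahead of the robot, y to its left, z up, the work surface at z = 0. Lengths are in m, angles in rad, forces in N, time in s.
With the tool pointing down it reaches from about 0.35 to 0.9 m from the base axis. Payload 8.1 kg.
Tool frame: the origin (TCP) lies at the centre of the arm's flange, where the gripper is bolted on; the fingertips stand 178 mm ahead of it and the grasp point (between the pads) lies 159 mm ahead of it; z points along the fingers, y is the direction in which the jaws open and shut (so a half turn about z gives the same grasp; the last joint's range is limited). The gripper opens to 92 mm and grips with 3 to 60 N. Pads are 19 mm wide; open, the fingers measure 130 mm over their backs; the gripper's body (75 mm by 190 mm) begins 47 mm behind the grasp point.
Start: joints at [-1.389, 0.434, 0.025, 1.573, -0.012, 1.134, -0.075], TCP at [0.176, 0.6, 0.405] pointing down, gripper open.
Joint ranges: [-2.62, 2.62], [-0.44, 2.09], [-1.27, 1.32], [0.08, 2.57], [-1.32, 4.46], [0.12, 2], [-2.74, 2.74]. Speed limits (rad/s): [2.22, 2.22, 3.01, 3.01, 3.14, 3.14, 3.14].

INTERFACE

Orientations are given as a rotation vector (axis times angle).
In Python, from cell import arm gives the robot as it stands. The module is installed in compiled form; this text tells all that it offers.
- The arm moves only by the tool move_arm, never from a script. Its argument "steps" is a list of rows, each a list of 4 numbers: the shift along the tool's x, y, z in mm, then the turn about the tool's z in rad. In form: [[x, y, z, twist], ...]. A call has 1 to 20 rows; each row is the pose to reach, as a shift and turn from the pose commanded when the call began, along the tool's axes at that moment; what a row does not reach only later rows make up. A row lasts 1/8 s, in which the tool goes at most 62.5 mm and 10.7 degrees, less where a joint would pass 70% of its speed; a pose out of reach is approached as far as the arm can. A call with a gripper value outside its range is refused whole. "grip" is the finger opening in mm, from 0 to 91.8, set as the call begins (left out, the last holds). The fingers move at their own pace and stop on an object; "grip_force" is the grip in N (left out, the last holds). Time passes only in rows, so rows that repeat a pose let the fingers close. It gives the time, the measured TCP pose, the force and the opening at its end, in the units of the state.
- arm.observe(): the state, without advancing time (a new reading comes with each control period).
- arm.get_image(name): name is "side" or "top" or "wrist"; returns the picture (480x640x3 uint8, red, green, blue); there is no depth.
- arm.camera_info(name): a dict with "mtx" (3x3 intrinsics, pixels), "pose" (4x4, takes a point from camera to world coordinates); the wrist camera has in their place "T_tool_cam" (4x4, takes a point from camera to tool coordinates, whose origin is the TCP and whose axes are the flange's). Camera axes: x right, y down, z forward; pixel columns grow to the right and rows downward; lengths in m; the calibration is good to about 2 mm. A picture is of the moment at which its call begins: read the wrist's pose just before it. camera_info takes no time and is no camera call.
- arm.sign_off(): hands the job in, once; it reports no verdict.
The state is a dict: "clock": time; "joints": joint angles; "dq": joint speeds; "joint_efforts": joint torques, N m; "position": TCP position; "ee_rot": TCP orientation; "force": force on the tool from outside, world axes, zero at the start; "ft_torque": the same for the moment, N m; "width": opening from 0.0 (shut) to 1.0 (fully open).
Only numpy, scipy, OpenCV 4.12 (cv2) and the standard library are available. Lean on these libraries where they do the work, as an engineer would, in place of code of your own. Each camera call takes 0.05 s, during which the arm holds its last target.

## Working session

There is one attempt and no reset: what is moved stays moved. The work goes in short steps, Python scripts to look and compute and a tool call to move; the robot and the scene stay as the last step left them, time stands still between calls to the robot, and variables do not carry over. Pictures are saved under pics/ and viewed, and the job is handed in when it is done.

Besides the shell and the picture viewer there is one more tool, called as name([rows], argument=value, ...), one row to a line, values as JSON. move_arm: Moves the arm, as the interface text tells. Its arguments: {"type":"object","properties":{"steps":{"type":"array"},"grip":{"type":"number"},"grip_force":{"type":"number"}},"required":["steps"]}

```bash
mkdir -p pics; python3 - <<'E'
from cell import arm
import cv2,numpy as np
np.set_printoptions(precision=4,suppress=True)
s=arm.observe();print(s)
for n in ['side','top','wrist']:
    im=arm.get_image(n);cv2.imwrite(f'pics/{n}0.png',im[:,:,::-1]);print(n,arm.camera_info(n))
E
```

```text
{'clock': 0.0, 'joints': array([-1.3886,  0.4352,  0.025 ,  1.5741, -0.0116,  1.134 , -0.0751]), 'dq': array([ 0.0016,  0.001 ,  0.0012, -0.0015,  0.0005,  0.0027,  0.0004]), 'joint_efforts': array([  0.0005, -66.785 ,   0.9847, -31.4453,  -0.0606,   0.0431,
         0.0002]), 'position': array([0.1756, 0.5996, 0.404 ]), 'ee_rot': array([-0.4459, -3.1097,  0.0024]), 'force': array([-0.1665,  0.2082,  0.3918]), 'ft_torque': array([ 0.0046,  0.0171, -0.0037]), 'width': 1.001188184292278}
side {'mtx': array([[441.4652,   0.    , 324.3195],
       [  0.    , 441.4652, 241.8532],
       [  0.    ,   0.    ,   1.    ]]), 'pose': array([[ 0.7181, -0.4712,  0.5122,  0.1322],
       [-0.6959, -0.4951,  0.5201, -0.4488],
       [ 0.0085, -0.7299, -0.6835,  0.6375],
       [ 0.    ,  0.    ,  0.    ,  1.    ]])}
top {'mtx': array([[604.3141,   0.    , 322.0768],
       [  0.    , 604.3141, 245.783 ],
       [  0.    ,   0.    ,   1.    ]]), 'pose': array([[ 0.0739, -0.9757,  0.2061,  0.2852],
       [-0.9972, -0.071 ,  0.0214, -0.0292],
       [-0.0063, -0.2071, -0.9783,  1.3226],
       [ 0.    ,  0.    ,  0.    ,  1.    ]])}
wrist {'mtx': array([[431.905 ,   0.    , 325.6741],
       [  0.    , 431.905 , 246.9874],
       [  0.    ,   0.    ,   1.    ]]), 'T_tool_cam': array([[-0.0009, -0.9676, -0.2523,  0.0669],
       [ 1.    , -0.001 , -0.    , -0.    ],
       [-0.0002, -0.2523,  0.9676,  0.0198],
       [ 0.    ,  0.    ,  0.    ,  1.    ]])}
```

View pics/top0.png

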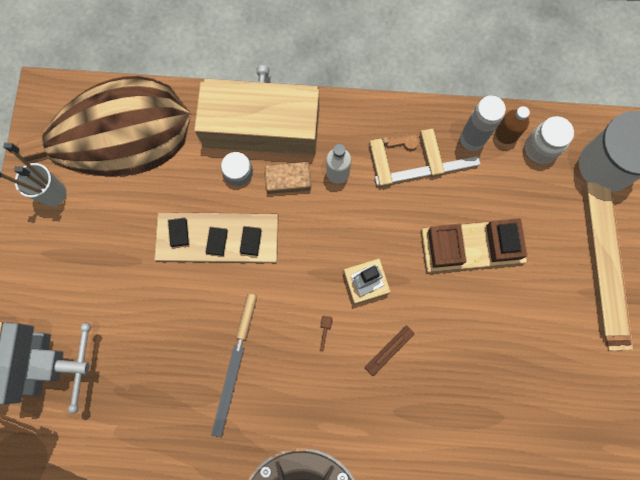

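View pics/side0.png

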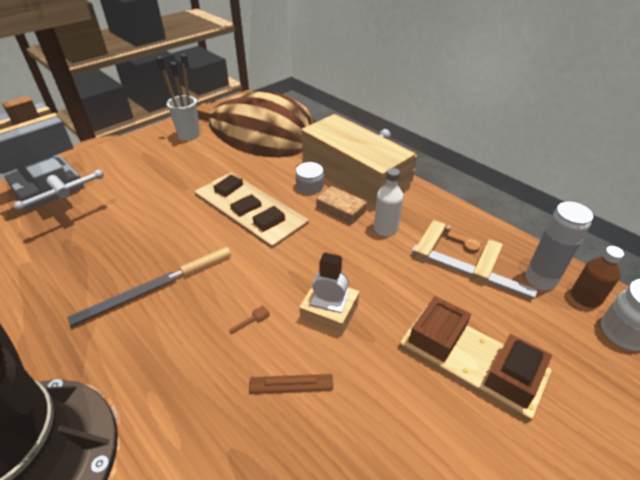

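View pics/wrist0.png

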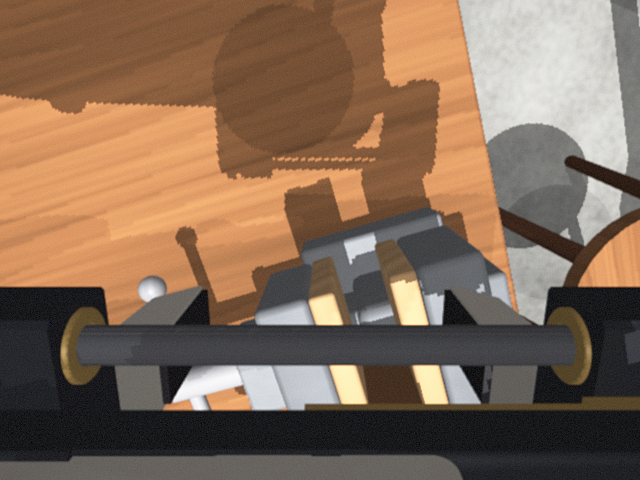

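```bash
cat > h.py <<'E'
from cell import arm
import cv2,numpy as np
from scipy.spatial.transform import Rotation as R
np.set_printoptions(precision=4,suppress=True)
def campose(n,s=None):
    ci=arm.camera_info(n)
    if n!='wrist': return ci['mtx'],ci['pose']
    T=np.eye(4);T[:3,:3]=R.from_rotvec(s['ee_rot']).as_matrix();T[:3,3]=s['position']
    return ci['mtx'],T@ci['T_tool_cam']
def ray(K,P,uv):
    uv=np.atleast_2d(uv).astype(float)
    d=np.c_[uv,np.ones(len(uv))]@np.linalg.inv(K).T@P[:3,:3].T
    return P[:3,3],d
def plane(K,P,uv,z):
    o,d=ray(K,P,uv); t=(z-o[2])/d[:,2]; return (o+d*t[:,None])
def proj(K,P,X):
    X=np.atleast_2d(X); c=(X-P[:3,3])@P[:3,:3]; p=c@K.T; return p[:,:2]/p[:,2:]
E
python3 - <<'E'
import cv2
a=cv2.imread('pics/top0.png')
b=cv2.resize(a[200:275,145:290],None,fx=5,fy=5,interpolation=cv2.INTER_CUBIC)
c=cv2.resize(a[205:315,335:535],None,fx=4,fy=4,interpolation=cv2.INTER_CUBIC)
cv2.imwrite('pics/b.png',b);cv2.imwrite('pics/c.png',c)
E
```

```text
(no output)
```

View pics/b.png

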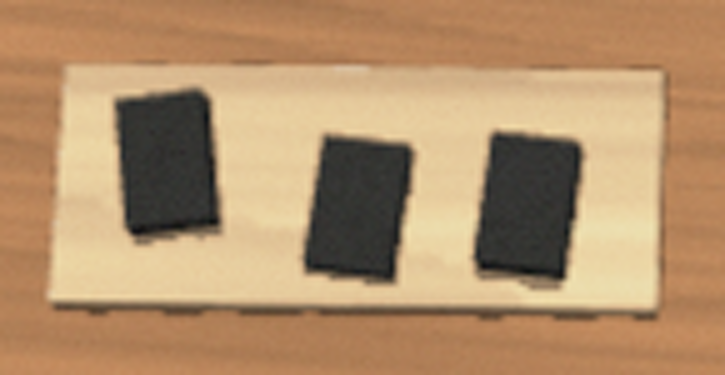

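View pics/c.png

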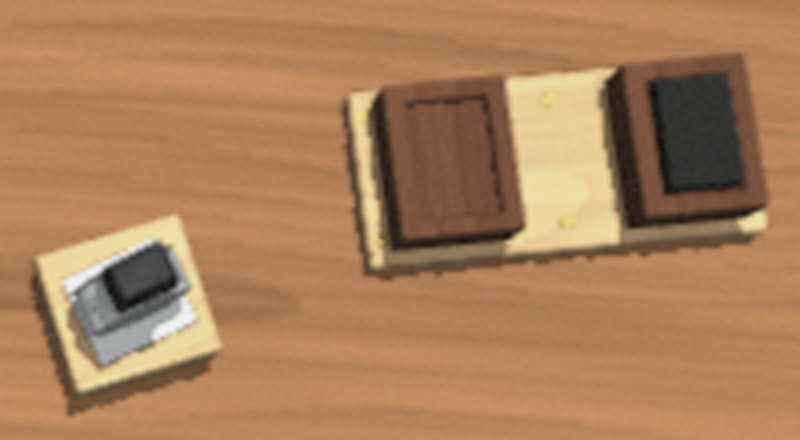

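```bash
python3 - <<'E'
from h import *
K,P=campose('top')
a=cv2.imread('pics/top0.png')
crop=a[212:262,156:277]
m=(crop.max(2)<75).astype(np.uint8)
cs,_=cv2.findContours(m,0,1)
for c in cs:
    if cv2.contourArea(c)<100: continue
    r=cv2.minAreaRect(c); box=cv2.boxPoints(r)+[156,212]
    X=plane(K,P,box,0.030); e=[X[1]-X[0],X[2]-X[1]]
    l=[np.linalg.norm(q) for q in e]; L=e[int(np.argmax(l))]
    print('pad',X.mean(0),l,np.degrees(np.arctan2(L[1],L[0]))%180, box.mean(0))
def quad(name,q,z,s=4,o=(335,205)):
    X=plane(K,P,(np.array(q)+.5)/s+o-0.5,z)
    e=np.roll(X,-1,0)-X
    print(name,X.mean(0),np.linalg.norm(e,axis=1),np.degrees(np.arctan2(e[:,1],e[:,0])))
quad('holder',[(36,258),(180,215),(220,350),(78,392)],.04)
quad('sad',[(376,88),(505,75),(523,232),(390,248)],.058)
quad('sad2',[(612,68),(745,56),(765,210),(632,226)],.058)
quad('pocketmouth',[(405,100),(488,93),(500,207),(415,217)],.058)
quad('grip',[(103,266),(163,240),(180,280),(120,308)],.142)
E
```

```text
pad [0.5511 0.231  0.03  ] [np.float64(0.05984215936580255), np.float64(0.03905796899130362)] 177.18569025528225 [216.3919 241.1486]
pad [0.5573 0.1569 0.03  ] [np.float64(0.06051018412861995), np.float64(0.03962565443825332)] 177.4555880841384 [250.2775 240.8166]
pad [0.5646 0.3174 0.03  ] [np.float64(0.03973203314052805), np.float64(0.060737423412598336)] 11.505979592017496 [178.0759 232.4103]
holder [ 0.4866 -0.1022  0.04  ] [0.0813 0.0759 0.0792 0.0755] [ -69.008  -160.5903  110.6642   21.0203]
sad [ 0.5733 -0.267   0.058 ] [0.07   0.086  0.0714 0.0874] [ -79.9452 -172.1228  101.1108    7.0112]
sad2 [ 0.5939 -0.3945  0.058 ] [0.0722 0.0846 0.0716 0.0867] [ -80.5582 -172.4668  101.1076    8.0094]
pocketmouth [ 0.5768 -0.2688  0.058 ] [0.0449 0.0625 0.0457 0.064 ] [ -80.9044 -172.5497  100.972     6.7616]
grip [ 0.4859 -0.1019  0.142 ] [0.0326 0.0216 0.0329 0.0225] [ -62.2235 -153.9681  119.2758   25.3471]
```

```bash
python3 - <<'E'
import cv2
a=cv2.imread('pics/side0.png')
cv2.imwrite('pics/d.png',cv2.resize(a[245:335,280:380],None,fx=6,fy=6,interpolation=cv2.INTER_CUBIC))
E
```

```text
(no output)
```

View pics/d.png

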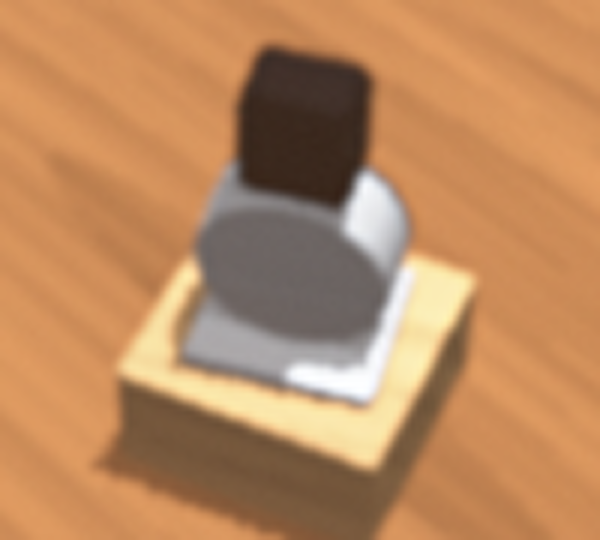

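```bash
cat >> h.py <<'E'
def go(x,y,z,yawx=None):
    s=arm.observe(); M=R.from_rotvec(s['ee_rot']).as_matrix()
    d=M.T@(np.array([x,y,z])-s['position'])*1000
    yaw=np.degrees(np.arctan2(M[1,0],M[0,0]))
    out='clock %.2f shift mm %s dist %.0f curyaw %.2f'%(s['clock'],d.round(1),np.linalg.norm(d),yaw)
    if yawx is not None:
        t=(yaw-yawx+180)%360-180   # tool z down: +twist lowers yaw
        out+=' twist rad %.3f (%.1f deg)'%(np.radians(t),t)
    print(out,'tilt',M[:,2],'F',s['force'],'w',s['width']*91.8); return d
E
python3 - <<'E'
from h import *
go(.486,-.102,.40,27.3)
E
```

```text
clock 0.15 shift mm [-495.1 -586.1    4.9] dist 767 curyaw 163.68 twist rad 2.380 (136.4 deg) tilt [-0.0002 -0.0012 -1.    ] F [ 0.0304  0.7634 -0.3265] w 91.34992760126515
```

move_arm([
  [-495,-586,5,2.38],
  [-495,-586,5,2.38],
  [-495,-586,5,2.38],
  [-495,-586,5,2.38],
  [-495,-586,5,2.38],
  [-495,-586,5,2.38],
  [-495,-586,5,2.38],
  [-495,-586,5,2.38],
  [-495,-586,5,2.38],
  [-495,-586,5,2.38],
  [-495,-586,5,2.38],
  [-495,-586,5,2.38],
  [-495,-586,5,2.38],
  [-495,-586,5,2.38],
  [-495,-586,5,2.38],
  [-495,-586,5,2.38],
  [-495,-586,5,2.38],
])

```text
clock: 2.28
position: [0.4859, -0.1008, 0.3998]
ee_rot: [-3.051, -0.745, -0.0]
force: [-0.2, 0.4, 0.9]
width: 1.0
```

```bash
python3 - <<'E'
from h import *
go(.486,-.102,.40,27.3); s=arm.observe(); print(s['position'],s['joints'],s['dq'])
cv2.imwrite('pics/w1.png',arm.get_image('wrist')[:,:,::-1])
E
```

```text
clock 2.27 shift mm [-0.4  1.1 -0.2] dist 1 curyaw 27.45 twist rad 0.003 (0.1 deg) tilt [ 0.0001  0.0007 -1.    ] F [-0.2347  0.3743  0.9161] w 91.83108120243423
[ 0.4859 -0.1008  0.3998] [-0.5615  0.278   0.8348  1.9331 -0.2401  1.0321 -0.713 ] [ 0.0033  0.0028  0.004  -0.0035 -0.0007 -0.0003 -0.0023]
```

View pics/w1.png

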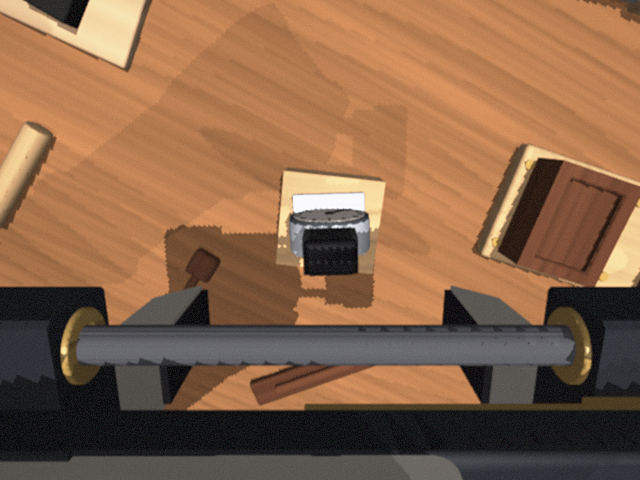

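```bash
python3 - <<'E'
import cv2
a=cv2.imread('pics/w1.png')
cv2.imwrite('pics/e.png',cv2.resize(a[160:310,260:400],None,fx=4,fy=4,interpolation=cv2.INTER_CUBIC))
E
```

```text
(no output)
```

View pics/e.png

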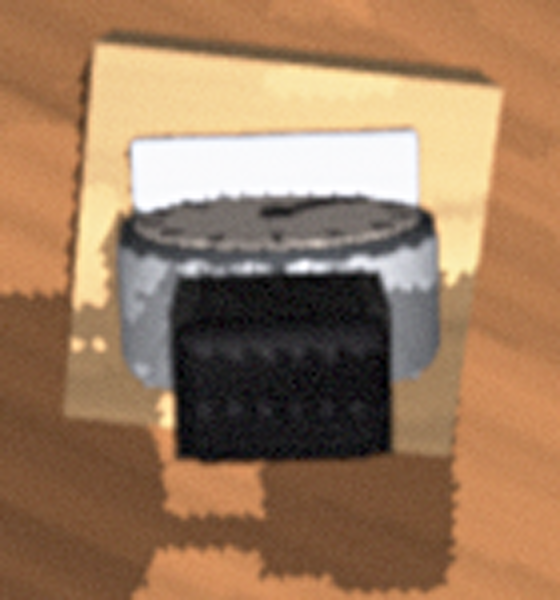

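```bash
python3 - <<'E'
from h import *
s=arm.observe();K,P=campose('wrist',s)
o=lambda q:np.array(q)/4+[260-.4,160-.4]
M=R.from_rotvec(s['ee_rot']).as_matrix()
def T(X): return ((X-s['position'])@M)*1000
B=plane(K,P,o([(178,459),(390,457)]),.142);print(B,T(B))
C=plane(K,P,o([(132,141),(415,131)]),.046);print(C,T(C), 'collar front edge')
H=plane(K,P,o([(97,42),(502,90),(452,455),(66,415)]),.04);print(T(H),H.mean(0))
D=plane(K,P,o([(120,385),(440,375)]),.074);print(T(D))
E
```

```text
[[ 0.4712 -0.0949  0.142 ]
 [ 0.4856 -0.122   0.142 ]] [[-10.3099 -12.0935 257.838 ]
 [-10.029   18.595  257.8267]]
[[ 0.4946 -0.0679  0.046 ]
 [ 0.5215 -0.1157  0.046 ]] [[ 22.7984 -25.2162 353.8596]
 [ 24.689   29.5684 353.8401]] collar front edge
[[ 41.2718 -32.0931 359.8715]
 [ 31.9225  46.9496 359.8373]
 [-43.0855  39.145  359.8023]
 [-34.397  -40.3786 359.8364]] [ 0.4866 -0.1043  0.04  ]
[[-18.3931 -26.178  325.8392]
 [-16.5301  32.6705 325.8181]]
```

move_arm([
  [0,3,40,-0.02],
  [0,3,80,-0.02],
  [0,3,105,-0.02],
  [0,3,116,-0.02],
  [0,3,116,-0.02],
  [0,3,116,-0.02],
], grip=60)

```text
clock: 3.08
position: [0.4878, -0.1044, 0.2847]
ee_rot: [3.045, 0.772, 0.002]
force: [0.5, 0.2, 1.6]
width: 0.654
```

move_arm([
  [0,0,0,0],
  [0,0,0,0],
  [0,0,0,0],
  [0,0,0,0],
  [0,0,0,0],
], grip=20, grip_force=40)

```text
clock: 3.7
position: [0.4873, -0.1042, 0.2838]
ee_rot: [-3.045, -0.772, 0.0]
force: [-1.4, 0.7, 2.8]
width: 0.346
```

```bash
python3 - <<'E'
from h import *
go(.486,-.102,.40,27.3); s=arm.observe(); print(s['position'],s['ft_torque'])
cv2.imwrite('pics/w2.png',arm.get_image('wrist')[:,:,::-1])
E
```

```text
clock 3.70 shift mm [  -0.1   -2.6 -116.2] dist 116 curyaw 28.47 twist rad 0.020 (1.2 deg) tilt [-0.0001  0.0004 -1.    ] F [-1.391   0.7024  2.8051] w 31.756633053074456
[ 0.4873 -0.1042  0.2838] [0.1936 0.2781 0.0259]
```

View pics/w2.png

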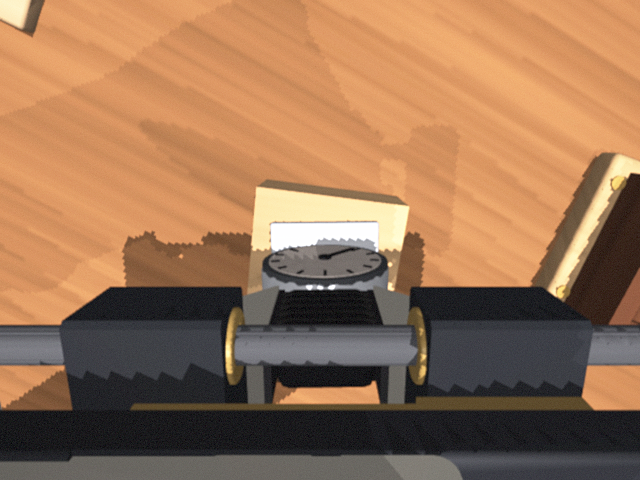

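```bash
python3 - <<'E'
from h import *
print(arm.observe()['joints'])
go(.5573,.1569,.36,28.5)
E
```

```text
[-0.4313  0.4461  0.722   2.0605 -0.4173  0.7815 -0.5291]
clock 3.75 shift mm [ 186.  -196.2  -76.1] dist 281 curyaw 28.47 twist rad -0.001 (-0.0 deg) tilt [-0.0001  0.0004 -1.    ] F [-1.4937  0.9103  4.0136] w 31.700180710395195
```

move_arm([
  [0,0,-15,0],
  [0,0,-45,0],
  [0,0,-76,0],
  [20,-20,-76,0],
  [60,-62,-76,0],
  [100,-105,-76,0],
  [140,-147,-76,0],
  [170,-180,-76,0],
  [186,-196,-76,0],
  [186,-196,-76,0],
  [186,-196,-76,0],
])

```text
clock: 5.12
position: [0.5574, 0.1548, 0.36]
ee_rot: [3.045, 0.769, -0.0]
force: [-0.4, 0.7, -3.6]
width: 0.345
```

```bash
python3 - <<'E'
from h import *
go(.5573,.1569,.36,28.5); s=arm.observe(); print(s['position'],s['ft_torque'],s['dq'])
cv2.imwrite('pics/w3.png',arm.get_image('wrist')[:,:,::-1])
cv2.imwrite('pics/s3.png',arm.get_image('side')[:,:,::-1])
E
```

```text
clock 5.12 shift mm [ 0.9 -1.9  0. ] dist 2 curyaw 28.33 twist rad -0.003 (-0.2 deg) tilt [-0.     -0.0011 -1.    ] F [-0.3505  0.7462 -3.6214] w 31.644115458932735
[0.5574 0.1548 0.36  ] [-0.135   0.13    0.0019] [ 0.0086 -0.0061  0.0047  0.006  -0.0039 -0.004  -0.0005]
```

View pics/w3.png

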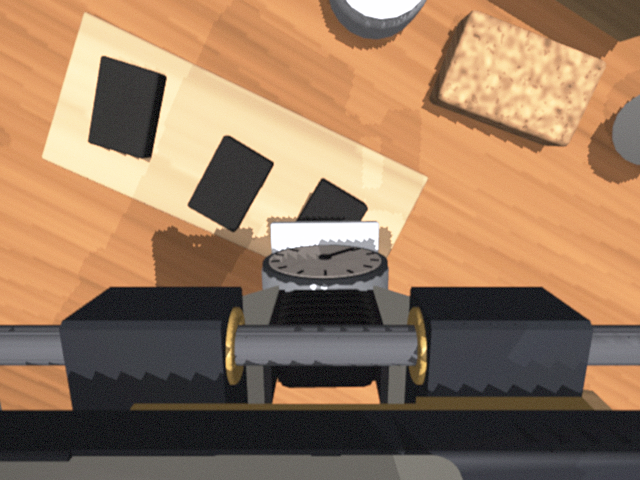

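View pics/s3.png

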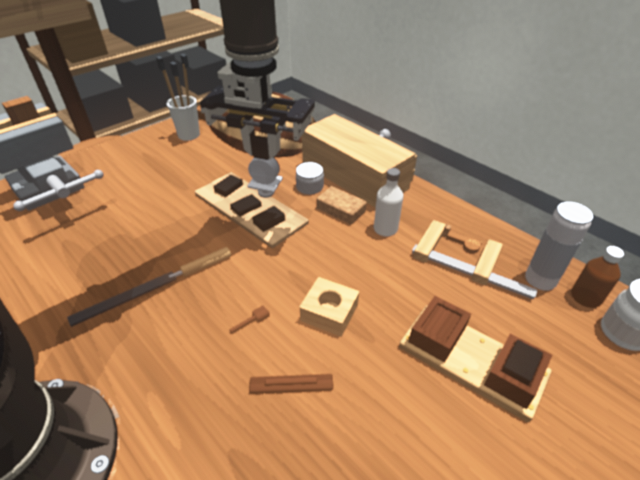

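```bash
python3 - <<'E'
from h import *
s=arm.observe();K,P=campose('wrist',s);K2,P2=campose('top')
a=cv2.imread('pics/w3.png')
m=(a.max(2)<60).astype(np.uint8); m[215:]=m[215:]*0 if False else m[215:]
m[240:]=0; m[:,300:]=0
cs,_=cv2.findContours(m,0,1)
for c in cs:
    if cv2.contourArea(c)<1500: continue
    r=cv2.minAreaRect(c);print(r,cv2.contourArea(c))
b=cv2.resize(a[40:250,70:390],None,fx=2.5,fy=2.5,interpolation=cv2.INTER_CUBIC)
cv2.imwrite('pics/f.png',cv2.convertScaleAbs(b,alpha=1.6,beta=15))
E
```

```text
((229.9942626953125, 183.27935791015625), (55.98097229003906, 80.5838394165039), 29.47589111328125) 4224.0
((126.12234497070312, 107.49612426757812), (65.8056411743164, 91.37903594970703), 10.713123321533203) 5373.0
```

View pics/f.png

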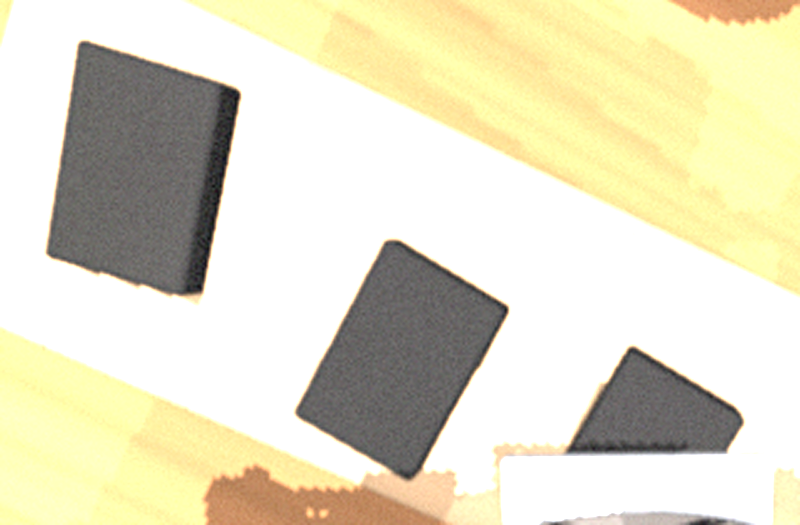

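```bash
python3 - <<'E'
from h import *
s=arm.observe();K,P=campose('wrist',s)
M=R.from_rotvec(s['ee_rot']).as_matrix()
f=lambda q:(np.array(q)+.5)/2.5-.5+[70,40]
for n,q in dict(C=[(80,42),(225,82),(188,292),(49,254)],B=[(390,240),(508,308),(412,478),(297,411)]).items():
  for z in (.026,.030,.034):
    X=plane(K,P,f(q),z);e=np.roll(X,-1,0)-X
    L=e[3]-e[1]
    print(n,z,X.mean(0),np.linalg.norm(e,axis=1)*1000,np.degrees(np.arctan2(L[1],L[0])))
for z in (.026,.030,.034):
    X=plane(K,P,f([(632,347),(742,415)]),z); e=X[1]-X[0]; l=np.linalg.norm(e); n=e[:2]/l
    mid=X.mean(0)[:2]; perp=np.array([n[1],-n[0]]); perp*= -np.sign(perp[0])
    print('A',z,mid+perp*.03,l*1000,np.degrees(np.arctan2(-perp[1],-perp[0])))
E
```

```text
C 0.026 [0.5671 0.3181 0.026 ] [39.4358 58.222  39.6016 57.8118] 12.230861802324906
C 0.03 [0.5677 0.3165 0.03  ] [38.9338 57.4808 39.0975 57.0759] 12.230861802324902
C 0.034 [0.5684 0.3148 0.034 ] [38.4318 56.7397 38.5934 56.34  ] 12.230861802324895
B 0.026 [0.5541 0.2308 0.026 ] [37.7175 58.2062 38.3345 57.1174] -3.237162783282429
B 0.03 [0.5549 0.2302 0.03  ] [37.2374 57.4653 37.8466 56.3903] -3.237162783282408
B 0.034 [0.5557 0.2297 0.034 ] [36.7573 56.7244 37.3586 55.6632] -3.2371627832824004
A 0.026 [0.5583 0.1567] 37.839784550603795 -3.311906767019209
A 0.03 [0.5587 0.1571] 37.35811352482128 -3.3119067670193285
A 0.034 [0.5591 0.1575] 36.876442499038745 -3.3119067670191065
```

```bash
python3 - <<'E'
from h import *
go(.558,.157,.31,28.4)
E
```

```text
clock 5.22 shift mm [ 1.7 -1.8 50. ] dist 50 curyaw 28.30 twist rad -0.002 (-0.1 deg) tilt [ 0.     -0.0005 -1.    ] F [ 0.0482  0.7521 -2.9964] w 31.82766714777889
```

move_arm([
  [2,-2,25,0],
  [2,-2,44,0],
  [2,-2,52,0],
  [2,-2,52,0],
])

```text
clock: 5.72
position: [0.5582, 0.1588, 0.3074]
ee_rot: [3.045, 0.771, -0.002]
force: [-0.2, -0.5, -2.3]
width: 0.347
```

move_arm([
  [0,0,1.5,0],
  [0,0,3,0],
  [0,0,3,0],
])

```text
clock: 6.1
position: [0.5585, 0.1593, 0.3051]
ee_rot: [-3.045, -0.772, -0.001]
force: [0.6, -0.1, -1.1]
width: 0.345
```

move_arm([
  [0,0,-4,0],
  [-1.5,2,-4,0],
  [-1.5,2,0,0],
  [-1.5,2,1.5,0],
  [-1.5,2,2,0],
])

```text
clock: 6.72
position: [0.5581, 0.1567, 0.3028]
ee_rot: [3.045, 0.772, 0.0]
force: [0.2, -1.4, 0.5]
width: 0.349
```

move_arm([
  [0,0,0.8,0],
  [0,0,1,0],
])

```text
clock: 6.98
position: [0.5581, 0.1567, 0.3019]
ee_rot: [3.045, 0.772, 0.001]
force: [0.0, -1.0, 1.3]
width: 0.345
```

move_arm([
  [0,0,0.8,0],
  [0,0,1,0],
])

```text
clock: 7.22
position: [0.558, 0.1568, 0.3009]
ee_rot: [3.045, 0.772, 0.001]
force: [0.7, -1.2, 2.6]
width: 0.346
```

move_arm([
  [0,0,0.5,0],
  [0,0,0.5,0],
])

```text
clock: 7.48
position: [0.558, 0.1568, 0.3003]
ee_rot: [3.045, 0.772, 0.001]
force: [-0.2, -3.0, 3.0]
width: 0.344
```

move_arm([
  [0,0,0.4,0],
  [0,0,0.4,0],
])

```text
clock: 7.72
position: [0.5581, 0.1568, 0.3001]
ee_rot: [-3.045, -0.772, -0.001]
force: [0.0, -2.1, 6.1]
width: 0.344
```

Contact force about 9.4 N; hold and read.

move_arm([
  [0,0,0.1,0],
  [0,0,0.1,0],
  [0,0,0.1,0],
  [0,0,0.1,0],
  [0,0,0.1,0],
])

```text
clock: 8.35
position: [0.5581, 0.1568, 0.3001]
ee_rot: [-3.045, -0.772, -0.001]
force: [-0.0, -2.1, 5.9]
width: 0.347
```

```bash
cat > shot.py <<'E'
from h import *
import sys
s=arm.observe(); print(s['clock'],s['position'],s['force'],s['ft_torque'])
a=arm.get_image('wrist')[:,:,::-1]; cv2.imwrite(f'pics/{sys.argv[1]}.png',cv2.resize(a[200:305,240:410],None,fx=4.5,fy=5.5,interpolation=cv2.INTER_CUBIC))
E
python3 shot.py r1
```

```text
8.35 [0.5581 0.1568 0.3001] [-0.0152 -2.1149  5.9496] [-0.6997  0.1236  0.0153]
```

View pics/r1.png

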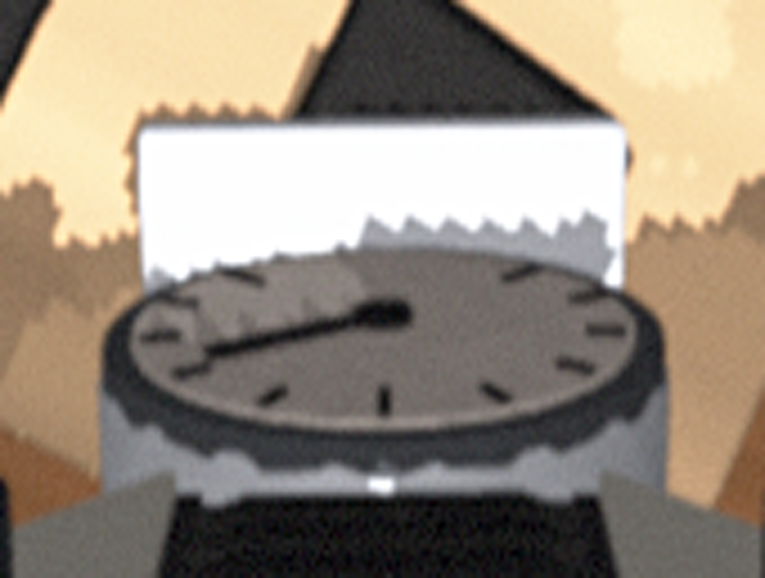

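```bash
python3 - <<'E'
from h import *
go(.5535,.2305,.32,28.4)
E
```

```text
clock 8.40 shift mm [ 31.1 -67.  -19.9] dist 77 curyaw 28.45 twist rad 0.001 (0.1 deg) tilt [ 0.0005  0.0002 -1.    ] F [ 0.4555 -0.9263  5.9787] w 31.735059649515154
```

move_arm([
  [0,0,-8,0],
  [0,0,-20,0],
  [15,-33,-20,0],
  [31,-67,-20,0],
  [31,-67,-20,0],
  [31,-67,-12,0],
  [31,-67,-12,0],
])

```text
clock: 9.28
position: [0.5529, 0.2294, 0.311]
ee_rot: [3.045, 0.77, -0.003]
force: [0.8, -0.5, -3.0]
width: 0.348
```

```bash
python3 - <<'E'
from h import *
go(.5535,.2305,.302,28.4)
E
```

```text
clock 9.28 shift mm [ 1.1 -0.7  9. ] dist 9 curyaw 28.37 twist rad -0.001 (-0.0 deg) tilt [-0.0015 -0.001  -1.    ] F [ 0.8259 -0.5191 -3.033 ] w 31.91573595278813
```

move_arm([
  [1,-1,5,0],
  [1,-1,8,0],
  [1,-1,8,0],
])

```text
clock: 9.65
position: [0.5536, 0.2317, 0.3034]
ee_rot: [3.045, 0.772, -0.001]
force: [0.5, 1.1, -2.5]
width: 0.346
```

move_arm([
  [0,0,0.8,0],
  [0,0,1.5,0],
  [0,0,1.5,0],
])

```text
clock: 10.02
position: [0.5536, 0.2319, 0.3023]
ee_rot: [-3.045, -0.772, -0.0]
force: [-0.2, -0.5, -4.1]
width: 0.341
```

move_arm([
  [0,0,0.8,0],
  [0,0,1,0],
])

```text
clock: 10.28
position: [0.5536, 0.2319, 0.3012]
ee_rot: [-3.045, -0.772, 0.0]
force: [-0.0, -0.1, -3.9]
width: 0.346
```

move_arm([
  [0,0,0.7,0],
  [0,0,0.7,0],
])

```text
clock: 10.52
position: [0.5536, 0.2319, 0.3005]
ee_rot: [-3.045, -0.772, 0.0]
force: [-0.5, -0.3, -2.4]
width: 0.348
```

move_arm([
  [0,0,0.8,0],
  [0,0,1.2,0],
  [0,0,1.2,0],
])

```text
clock: 10.9
position: [0.5536, 0.2319, 0.2993]
ee_rot: [3.045, 0.772, -0.0]
force: [-0.0, -0.5, -3.0]
width: 0.348
```

move_arm([
  [0,0,0.8,0],
  [0,0,1,0],
])

```text
clock: 11.15
position: [0.5537, 0.2319, 0.2984]
ee_rot: [-3.045, -0.772, -0.0]
force: [0.8, -0.1, -2.7]
width: 0.347
```

move_arm([
  [0,0,0.7,0],
  [0,0,0.7,0],
])

```text
clock: 11.4
position: [0.5537, 0.2319, 0.2977]
ee_rot: [-3.045, -0.772, -0.0]
force: [-0.7, -1.0, -2.9]
width: 0.35
```

move_arm([
  [0,0,0.5,0],
  [0,0,0.5,0],
])

```text
clock: 11.65
position: [0.5537, 0.2319, 0.2972]
ee_rot: [-3.045, -0.772, -0.0]
force: [0.6, -0.5, -2.7]
width: 0.349
```

move_arm([
  [0,0,0.8,0],
  [0,0,1.5,0],
  [0,0,1.5,0],
])

```text
clock: 12.02
position: [0.5537, 0.2319, 0.2956]
ee_rot: [-3.045, -0.772, -0.0]
force: [-0.1, -0.2, -1.6]
width: 0.351
```

move_arm([
  [0,0,0.7,0],
  [0,0,0.7,0],
])

```text
clock: 12.28
position: [0.5537, 0.2319, 0.2949]
ee_rot: [-3.045, -0.772, -0.0]
force: [-1.0, 1.1, -0.2]
width: 0.347
```

```bash
python3 shot.py r2a
```

```text
12.275 [0.5537 0.2319 0.2949] [-0.9705  1.066  -0.2488] [-0.1049  0.1623  0.0122]
```

View pics/r2a.png

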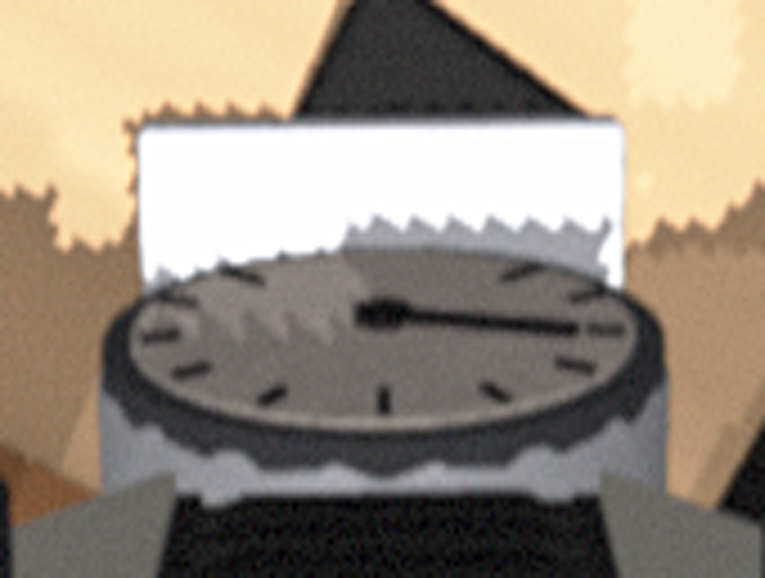

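move_arm([
  [0,0,0.7,0],
  [0,0,0.7,0],
])

```text
clock: 12.58
position: [0.5537, 0.2319, 0.2942]
ee_rot: [-3.045, -0.772, -0.0]
force: [-0.1, 0.6, -0.3]
width: 0.349
```

move_arm([
  [0,0,0.6,0],
  [0,0,0.6,0],
])

```text
clock: 12.82
position: [0.5537, 0.2319, 0.2938]
ee_rot: [-3.045, -0.772, -0.0]
force: [-0.9, -0.1, 2.9]
width: 0.349
```

move_arm([
  [0,0,0.4,0],
  [0,0,0.4,0],
])

```text
clock: 13.08
position: [0.5538, 0.2319, 0.2936]
ee_rot: [-3.045, -0.772, -0.001]
force: [-1.5, -0.6, 5.1]
width: 0.349
```

move_arm([
  [0,0,0.2,0],
  [0,0,0.3,0],
  [0,0,0.3,0],
  [0,0,0.3,0],
  [0,0,0.3,0],
])

```text
clock: 13.7
position: [0.5538, 0.2319, 0.2935]
ee_rot: [-3.045, -0.772, -0.001]
force: [-1.6, -0.4, 7.3]
width: 0.348
```

```bash
python3 shot.py r2; python3 -c "
from h import *
go(.566,.317,.32,28.4)"
```

```text
13.7 [0.5538 0.2319 0.2935] [-1.5921 -0.3735  7.267 ] [-0.2092  0.6336 -0.0507]
clock 13.75 shift mm [ 51.3 -69.1 -26.5] dist 90 curyaw 28.46 twist rad 0.001 (0.1 deg) tilt [ 0.0005  0.0005 -1.    ] F [-0.9479  0.1496  7.0429] w 32.02781215156171
```

View pics/r2.png

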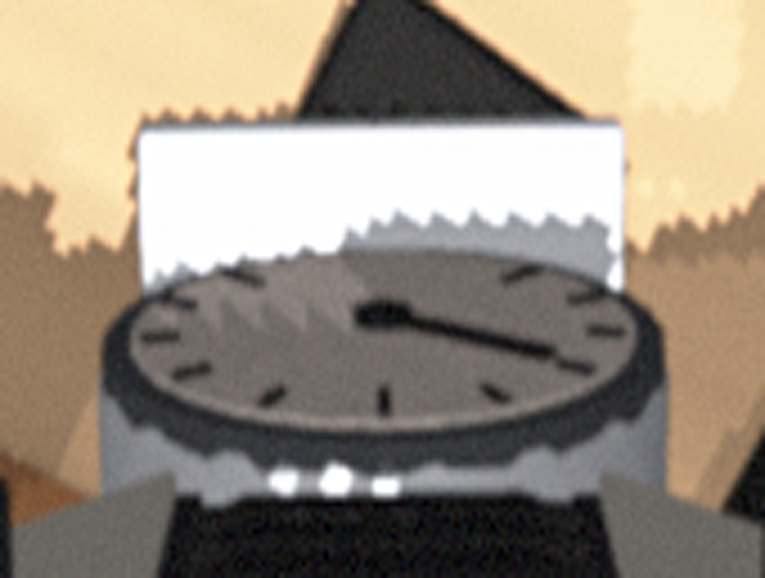

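move_arm([
  [0,0,-8,0],
  [0,0,-27,0],
  [25,-35,-27,0],
  [51,-69,-27,0],
  [51,-69,-27,0],
  [51,-69,-17,0],
  [51,-69,-17,0],
])

```text
clock: 14.62
position: [0.5653, 0.3155, 0.3092]
ee_rot: [3.045, 0.77, -0.003]
force: [0.1, 0.9, -3.5]
width: 0.344
```

```bash
python3 - <<'E'
from h import *
go(.566,.317,.302,28.4)
E
```

```text
clock 14.62 shift mm [ 1.3 -1.   7.2] dist 7 curyaw 28.37 twist rad -0.001 (-0.0 deg) tilt [-0.0016 -0.0014 -1.    ] F [ 0.1335  0.927  -3.4613] w 31.582351300739678
```

move_arm([
  [0,0,3,0],
  [0,0,5,0],
  [0,0,5,0],
])

```text
clock: 15.0
position: [0.5656, 0.3167, 0.3048]
ee_rot: [-3.045, -0.772, 0.0]
force: [-1.4, 0.0, -3.5]
width: 0.349
```

move_arm([
  [0,0,0.8,0],
  [0,0,1.5,0],
  [0,0,1.5,0],
])

```text
clock: 15.38
position: [0.5656, 0.3169, 0.3034]
ee_rot: [3.045, 0.772, -0.0]
force: [0.1, 0.3, -4.4]
width: 0.344
```

move_arm([
  [0,0,0.8,0],
  [0,0,1.5,0],
  [0,0,1.5,0],
])

```text
clock: 15.75
position: [0.5657, 0.3169, 0.302]
ee_rot: [-3.045, -0.772, -0.0]
force: [0.2, -0.1, -2.0]
width: 0.347
```

move_arm([
  [0,0,0.7,0],
  [0,0,0.7,0],
])

```text
clock: 16.0
position: [0.5657, 0.3169, 0.3013]
ee_rot: [-3.045, -0.772, -0.0]
force: [-0.7, -0.6, -1.5]
width: 0.342
```

move_arm([
  [0,0,0.8,0],
  [0,0,1.5,0],
  [0,0,1.5,0],
])

```text
clock: 16.38
position: [0.5657, 0.3169, 0.2998]
ee_rot: [-3.045, -0.772, -0.0]
force: [-0.1, 0.7, -0.3]
width: 0.347
```

move_arm([
  [0,0,0.7,0],
  [0,0,0.7,0],
])

```text
clock: 16.62
position: [0.5657, 0.3169, 0.2992]
ee_rot: [-3.045, -0.772, -0.0]
force: [0.5, -0.0, 0.9]
width: 0.346
```

move_arm([
  [0,0,0.6,0],
  [0,0,0.6,0],
])

```text
clock: 16.88
position: [0.5657, 0.3169, 0.2985]
ee_rot: [-3.045, -0.772, -0.0]
force: [-0.5, 0.2, 1.7]
width: 0.343
```

move_arm([
  [0,0,0.4,0],
  [0,0,0.4,0],
])

```text
clock: 17.12
position: [0.5657, 0.3168, 0.2981]
ee_rot: [-3.045, -0.772, -0.0]
force: [-0.0, 0.3, 2.0]
width: 0.347
```

move_arm([
  [0,0,0.4,0],
  [0,0,0.4,0],
])

```text
clock: 17.38
position: [0.5656, 0.3169, 0.2977]
ee_rot: [-3.045, -0.772, -0.0]
force: [0.0, -0.2, 1.6]
width: 0.349
```

move_arm([
  [0,0,0.4,0],
  [0,0,0.4,0],
])

```text
clock: 17.62
position: [0.5657, 0.3169, 0.2974]
ee_rot: [-3.045, -0.772, -0.0]
force: [-0.6, 0.6, 2.7]
width: 0.349
```

move_arm([
  [0,0,0.3,0],
  [0,0,0.3,0],
  [0,0,0.3,0],
])

```text
clock: 18.0
position: [0.5657, 0.3168, 0.2972]
ee_rot: [-3.045, -0.772, -0.001]
force: [-1.3, -0.1, 5.2]
width: 0.352
```

```bash
python3 shot.py r3
```

```text
18.0 [0.5657 0.3168 0.2972] [-1.3054 -0.1253  5.1918] [-0.0357  0.2841 -0.0033]
```

View pics/r3.png

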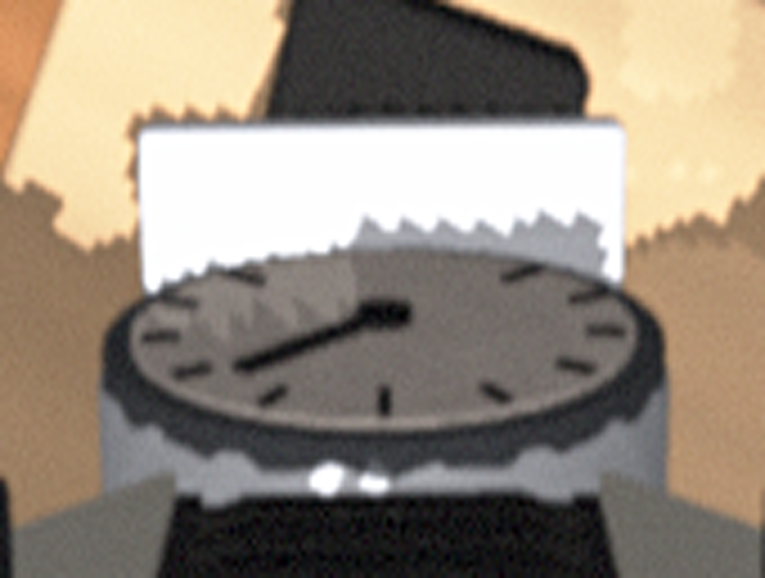

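move_arm([
  [0,0,0.2,0],
  [0,0,0.2,0],
  [0,0,0.2,0],
  [0,0,0.2,0],
  [0,0,0.2,0],
])

```text
clock: 18.68
position: [0.5657, 0.3169, 0.2971]
ee_rot: [-3.045, -0.772, -0.001]
force: [-1.1, -0.0, 6.5]
width: 0.348
```

```bash
python3 - <<'E'
from h import *
go(.4873,-.1042,.36,28.5)
E
```

```text
clock 18.68 shift mm [-269.6  332.8  -63.1] dist 433 curyaw 28.46 twist rad -0.001 (-0.0 deg) tilt [ 0.0004  0.0004 -1.    ] F [-1.1052 -0.0005  6.5224] w 31.947498462879416
```

move_arm([
  [0,0,-10,0],
  [0,0,-40,0],
  [0,0,-64,0],
  [-18,22,-64,0],
  [-50,62,-64,0],
  [-85,105,-64,0],
  [-120,148,-64,0],
  [-155,191,-64,0],
  [-190,234,-64,0],
  [-222,274,-64,0],
  [-250,309,-64,0],
  [-265,327,-64,0],
  [-270,333,-64,0],
  [-270,333,-64,0],
  [-270,333,-64,0],
])

```text
clock: 20.55
position: [0.4873, -0.1032, 0.3605]
ee_rot: [-3.044, -0.775, 0.0]
force: [1.0, -0.3, -3.3]
width: 0.347
```

```bash
python3 - <<'E'
from h import *
go(.4873,-.1042,.32,28.5);s=arm.observe();print(s['position'])
cv2.imwrite('pics/w4.png',arm.get_image('wrist')[:,:,::-1])
cv2.imwrite('pics/s4.png',arm.get_image('side')[:,:,::-1][150:390,220:540])
go(.4873,-.1042,.32,28.5)
E
```

```text
clock 20.55 shift mm [-0.4  0.9 40.5] dist 41 curyaw 28.57 twist rad 0.001 (0.1 deg) tilt [-0.0004  0.0005 -1.    ] F [ 0.9606 -0.3064 -3.2609] w 31.860523544217333
[ 0.4873 -0.1032  0.3605]
clock 20.65 shift mm [-0.3  0.8 40.6] dist 41 curyaw 28.57 twist rad 0.001 (0.1 deg) tilt [-0.0004  0.0002 -1.    ] F [ 0.0571  1.1017 -3.7582] w 31.38226611191332
```

View pics/w4.png

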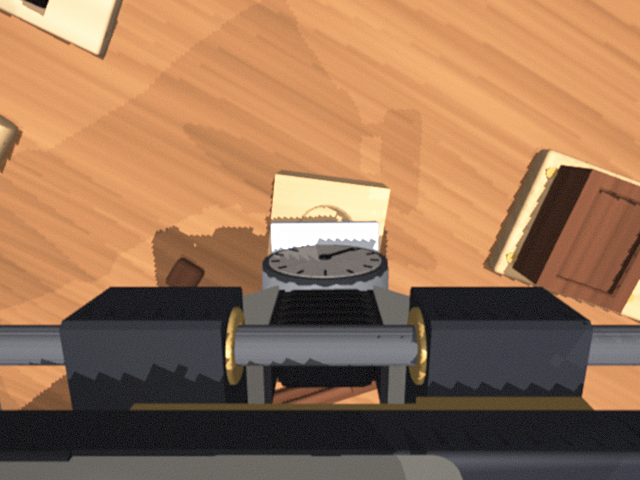

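View pics/s4.png

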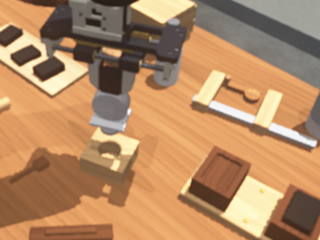

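move_arm([
  [0,1,20,0],
  [0,1,38,0],
  [0,1,50,0],
  [0,1,58,0],
  [0,1,64,0],
  [0,1,64,0],
])

```text
clock: 21.4
position: [0.4874, -0.1054, 0.2966]
ee_rot: [-3.045, -0.772, 0.0]
force: [-0.9, 0.4, -2.7]
width: 0.349
```

move_arm([
  [0,0,4,0],
  [0,0,8,0],
  [0,0,11,0],
  [0,0,11,0],
])

```text
clock: 21.9
position: [0.4873, -0.1054, 0.2855]
ee_rot: [-3.045, -0.772, 0.001]
force: [-0.9, -0.2, -4.1]
width: 0.343
```

move_arm([
  [0,0,0.8,0],
  [0,0,1.3,0],
  [0,0,1.3,0],
])

```text
clock: 22.28
position: [0.4874, -0.1054, 0.2844]
ee_rot: [-3.045, -0.772, -0.0]
force: [-1.8, 0.0, -2.5]
width: 0.348
```

move_arm([
  [0,0,0.4,0],
  [0,0,0.4,0],
])

```text
clock: 22.52
position: [0.4874, -0.1055, 0.284]
ee_rot: [-3.045, -0.772, -0.0]
force: [-0.2, -0.6, -3.8]
width: 0.345
```

move_arm([
  [0,0,0.5,0],
  [0,0,0.5,0],
])

```text
clock: 22.78
position: [0.4874, -0.1055, 0.2838]
ee_rot: [-3.045, -0.772, -0.0]
force: [-2.0, 0.9, 3.7]
width: 0.345
```

move_arm([
  [0,0,0.4,0],
  [0,0,0.4,0],
])

```text
clock: 23.02
position: [0.4874, -0.1055, 0.2838]
ee_rot: [-3.045, -0.772, -0.001]
force: [-4.2, 1.5, 11.4]
width: 0.349
```

move_arm([
  [0,0,-0.7,0],
  [0,0,-0.7,0],
  [0,0,-0.7,0],
  [0,0,-0.7,0],
], grip=60)

```text
clock: 23.52
position: [0.4875, -0.1054, 0.2838]
ee_rot: [3.045, 0.772, 0.0]
force: [0.1, 0.2, 0.0]
width: 0.653
```

move_arm([
  [0,0,-10,0],
  [0,0,-35,0],
  [0,0,-70,0],
  [0,0,-95,0],
  [0,0,-95,0],
])

```text
clock: 24.15
position: [0.4879, -0.1059, 0.3809]
ee_rot: [3.044, 0.772, 0.006]
force: [-0.4, 0.3, -0.2]
width: 0.653
```

```bash
python3 - <<'E'
from h import *
cv2.imwrite('pics/s5.png',cv2.resize(arm.get_image('side')[:,:,::-1][200:340,260:420],None,fx=4,fy=4))
go(.545,.2305,.38,-3)
E
```

```text
clock 24.20 shift mm [ 210.7 -268.    -0.1] dist 341 curyaw 28.48 twist rad 0.549 (31.5 deg) tilt [ 0.002   0.0004 -1.    ] F [ 0.8196  0.3213 -0.6744] w 59.69044685485538
```

View pics/s5.png

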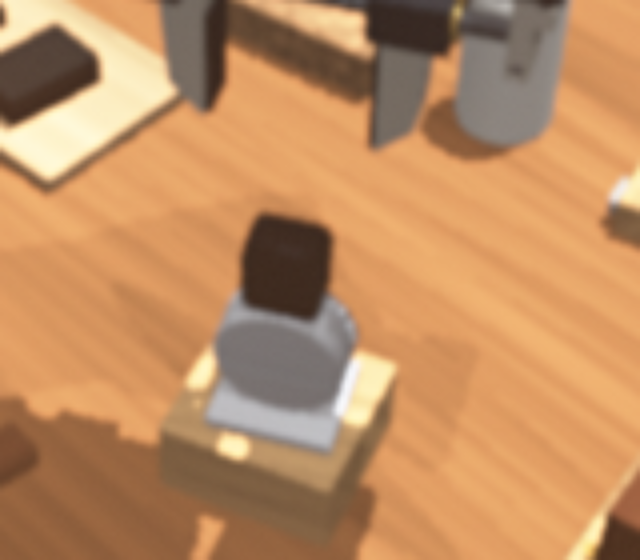

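move_arm([
  [30,-38,0,0.1],
  [70,-88,0,0.25],
  [110,-140,0,0.4],
  [150,-190,0,0.55],
  [185,-235,0,0.55],
  [210,-268,0,0.55],
  [210,-268,0,0.55],
  [210,-268,0,0.55],
  [210,-268,0,0.55],
])

```text
clock: 25.32
position: [0.5443, 0.2285, 0.3787]
ee_rot: [3.14, -0.088, -0.0]
force: [-0.0, 0.5, 0.4]
width: 0.656
```

```bash
python3 - <<'E'
from h import *
go(.5535,.2305,.38,-3);s=arm.observe();print(s['position'],s['ee_rot'])
a=arm.get_image('wrist')[:,:,::-1];cv2.imwrite('pics/w6.png',a)
np.save('s6.npy',np.r_[s['position'],s['ee_rot']])
E
```

```text
clock 25.32 shift mm [ 9.  -2.5 -1.3] dist 9 curyaw -3.20 twist rad -0.003 (-0.2 deg) tilt [-0.0003 -0.0003 -1.    ] F [-0.0231  0.5354  0.3805] w 60.24117304268337
[0.5443 0.2285 0.3787] [ 3.14   -0.0877 -0.0005]
```

View pics/w6.png

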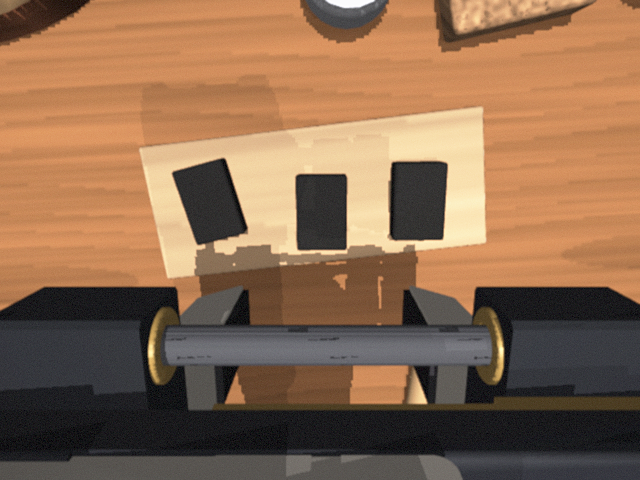

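```bash
python3 - <<'E'
from h import *
v=np.load('s6.npy');s=dict(position=v[:3],ee_rot=v[3:]);K,P=campose('wrist',s)
a=cv2.imread('pics/w6.png');m=(a.max(2)<60).astype(np.uint8);m[255:]=0;m[:150]=0
cs,_=cv2.findContours(m[:,280:370],0,1)
c=max(cs,key=cv2.contourArea);r=cv2.minAreaRect(c);b=cv2.boxPoints(r)+[280,0]
X=plane(K,P,b,.026);e=np.roll(X,-1,0)-X
print(r,X.mean(0),np.linalg.norm(e,axis=1),np.degrees(np.arctan2(e[:,1],e[:,0])))
p=X.mean(0);go(p[0],p[1],.198,-3)
E
```

```text
((40.99999237060547, 211.49996948242188), (47.99999237060547, 72.99998474121094), 0.0) [0.5539 0.2314 0.026 ] [0.0576 0.0366 0.0576 0.0383] [ -4.2131 -93.2529 177.3957  86.7456]
clock 25.38 shift mm [  9.4  -3.3 180.9] dist 181 curyaw -3.19 twist rad -0.003 (-0.2 deg) tilt [-0.0002 -0.     -1.    ] F [-0.7971  0.0649  0.3711] w 60.00226713335575
```

move_arm([
  [9,-3,40,0],
  [9,-3,90,0],
  [9,-3,125,0],
  [9,-3,135,0],
  [9,-3,135,0],
], grip=54)

```text
clock: 26.0
position: [0.5538, 0.2322, 0.2443]
ee_rot: [3.14, -0.085, 0.0]
force: [-0.2, 0.5, 0.2]
width: 0.589
```

```bash
python3 - <<'E'
from h import *
go(.5539,.2314,.198,-3.3)
a=arm.get_image('wrist')[:,:,::-1];cv2.imwrite('pics/w7.png',a)
E
```

```text
clock 26.00 shift mm [ 0.1  0.8 46.3] dist 46 curyaw -3.11 twist rad 0.003 (0.2 deg) tilt [ 0.0002 -0.0001 -1.    ] F [-0.1746  0.4879  0.2187] w 54.048634031141496
```

View pics/w7.png

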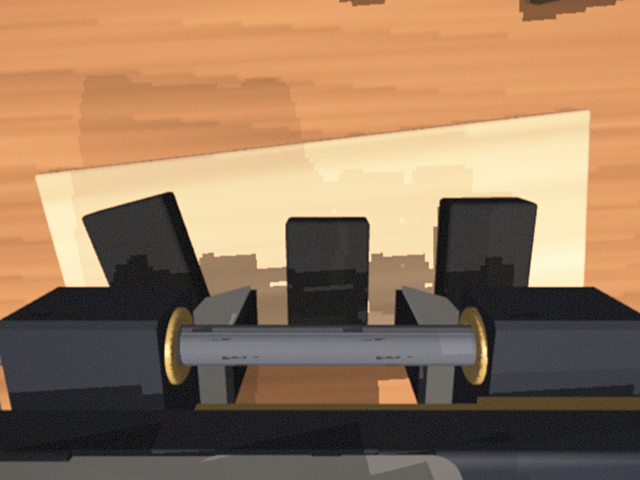

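move_arm([
  [0,1,20,0],
  [0,1,38,0],
  [0,1,46,0],
  [0,1,46,0],
  [0,1,46,0],
])

```text
clock: 26.68
position: [0.5537, 0.2317, 0.1981]
ee_rot: [-3.14, 0.084, -0.001]
force: [-0.4, 0.7, 0.5]
width: 0.589
```

move_arm([
  [0,0,0,0],
  [0,0,0,0],
  [0,0,0,0],
  [0,0,0,0],
  [0,0,0,0],
], grip=30, grip_force=15)

```text
clock: 27.3
position: [0.5536, 0.2318, 0.198]
ee_rot: [-3.14, 0.084, -0.001]
force: [0.0, 0.4, 2.8]
width: 0.433
```

move_arm([
  [0,0,-10,0],
  [0,0,-40,0],
  [0,0,-80,0],
  [0,0,-100,0],
  [0,0,-100,0],
])

```text
clock: 27.92
position: [0.5537, 0.2318, 0.2991]
ee_rot: [-3.139, 0.083, -0.003]
force: [0.0, 0.2, -0.9]
width: 0.434
```

```bash
python3 - <<'E'
from h import *
s=arm.observe()
go(.545,-.267,.33,8)
a=arm.get_image('wrist')[:,:,::-1];cv2.imwrite('pics/w8.png',a)
b=arm.get_image('side')[:,:,::-1];cv2.imwrite('pics/s8.png',cv2.resize(b[60:260,160:400],None,fx=3,fy=3))
E
```

```text
clock 27.93 shift mm [ 17.8 498.6 -31.7] dist 500 curyaw -3.04 twist rad -0.193 (-11.0 deg) tilt [ 0.002   0.0014 -1.    ] F [ 0.0106  0.1915 -0.9288] w 39.80821879601542
```

View pics/w8.png

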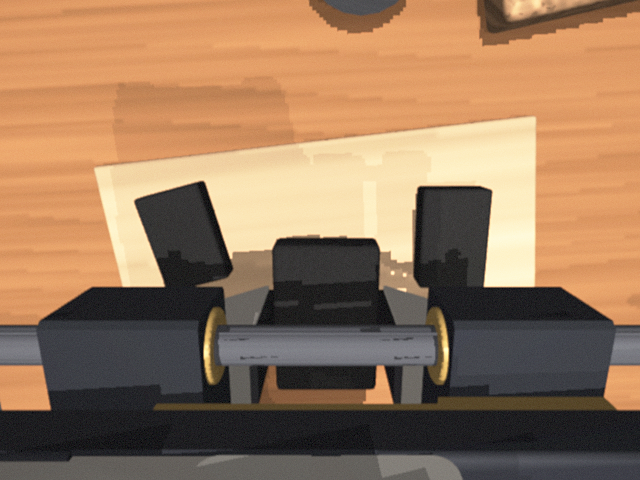

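View pics/s8.png

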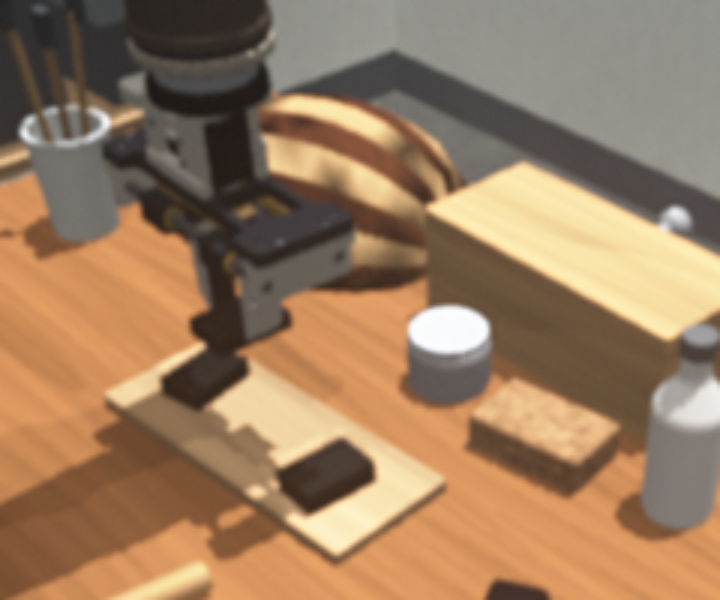

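move_arm([
  [0,0,-50,0],
  [0,30,-100,0],
  [0,80,-100,-0.04],
  [0,135,-100,-0.1],
  [0,190,-100,-0.16],
  [0,245,-100,-0.19],
  [0,300,-100,-0.19],
  [0,355,-100,-0.19],
  [0,405,-100,-0.19],
  [0,450,-100,-0.19],
  [-10,480,-100,-0.19],
  [-25,495,-100,-0.19],
  [-35,498,-100,-0.19],
  [-35,498,-100,-0.19],
  [-35,498,-100,-0.19],
  [-35,498,-100,-0.19],
])

```text
clock: 30.02
position: [0.4927, -0.2627, 0.3978]
ee_rot: [-3.134, -0.218, -0.0]
force: [-0.5, 0.3, -0.2]
width: 0.432
```

```bash
python3 - <<'E'
from h import *
s=arm.observe();print(s['position'],s['dq']);np.save('s9.npy',np.r_[s['position'],s['ee_rot']])
a=arm.get_image('wrist')[:,:,::-1];cv2.imwrite('pics/w9.png',a)
go(.545,-.267,.33,8)
E
```

```text
[ 0.4927 -0.2627  0.3978] [ 0.0054  0.0036  0.0039  0.0002  0.0023 -0.0002  0.0004]
clock 30.07 shift mm [51.4 11.3 67.8] dist 86 curyaw 7.92 twist rad -0.001 (-0.1 deg) tilt [ 0.0002  0.0001 -1.    ] F [-0.0021 -0.091  -0.7579] w 39.78825068226894
```

View pics/w9.png

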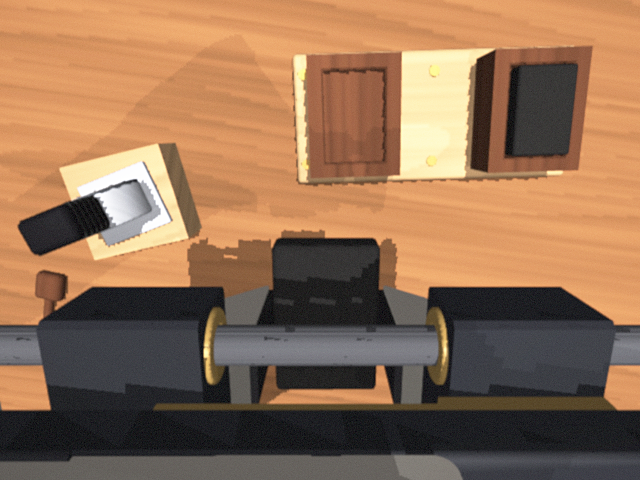

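move_arm([
  [10,8,30,0],
  [20,8,65,0],
  [25,8,80,0],
  [25,8,80,0],
  [25,8,80,0],
  [25,8,80,0],
])

```text
clock: 30.82
position: [0.5178, -0.2685, 0.319]
ee_rot: [3.134, 0.214, 0.003]
force: [0.6, -0.4, -0.4]
width: 0.432
```

```bash
python3 - <<'E'
from h import *
s=arm.observe();print(s['position'],s['dq']);np.save('s10.npy',np.r_[s['position'],s['ee_rot']])
a=arm.get_image('wrist')[:,:,::-1];cv2.imwrite('pics/w10.png',a)
cv2.imwrite('pics/g.png',cv2.resize(a[30:230,240:420],None,fx=3,fy=3,interpolation=cv2.INTER_CUBIC))
b=cv2.resize(a[225:400,240:420],None,fx=4,fy=3.4,interpolation=cv2.INTER_CUBIC)
cv2.imwrite('pics/g2.png',cv2.convertScaleAbs(b,alpha=3,beta=0))
E
```

```text
[ 0.5178 -0.2685  0.319 ] [ 0.0015  0.0019 -0.0052  0.0045  0.0001 -0.0023  0.0022]
```

View pics/w10.png

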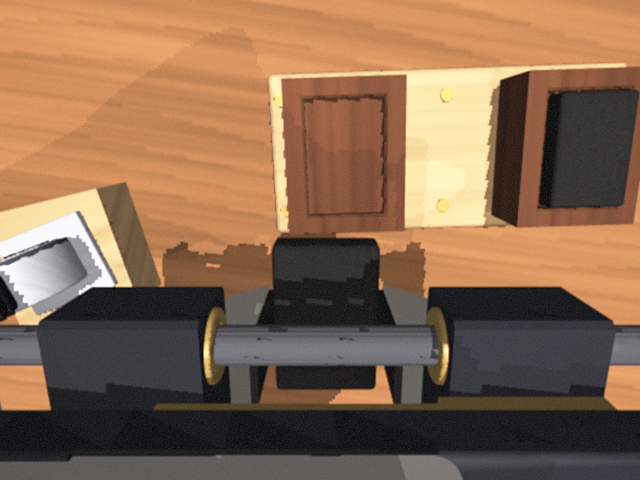

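View pics/g.png

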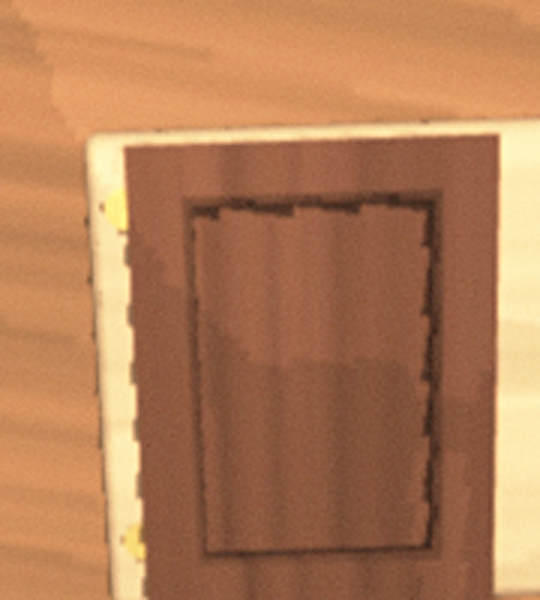

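View pics/g2.png

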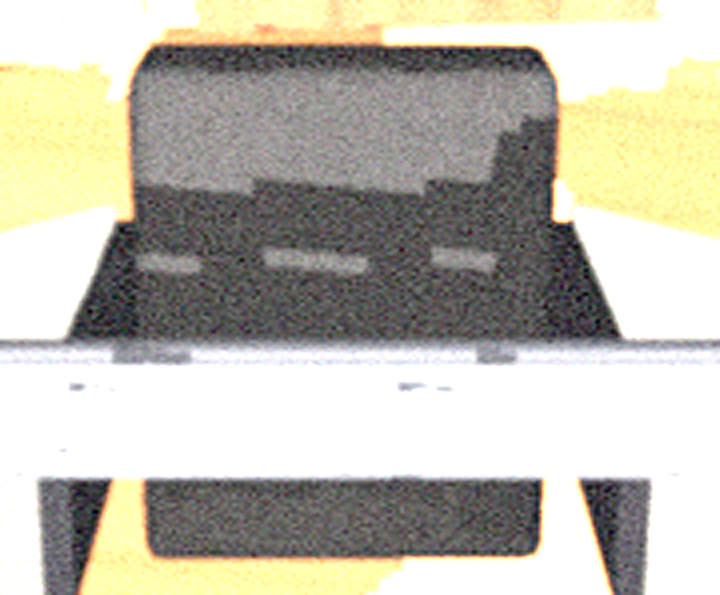

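```bash
python3 - <<'E'
from h import *
v=np.load('s10.npy');s=dict(position=v[:3],ee_rot=v[3:]);K,P=campose('wrist',s)
M=R.from_rotvec(s['ee_rot']).as_matrix()
ci=arm.camera_info('wrist');Pt=ci['T_tool_cam']
T=lambda X:((X-s['position'])@M)*1000
f=lambda q:(np.array(q)+.5)/3-.5+[240,30]
for nm,q in [('mouth',[(187,200),(438,192),(436,553),(203,555)]),('saddle',[(125,148),(499,136),(496,590),(146,590)])]:
    Q=T(plane(K,P,f(q),.058));e=np.roll(Q,-1,0)-Q
    print(nm,Q,Q.mean(0),np.linalg.norm(e,axis=1),np.degrees(np.arctan2(e[:,1],e[:,0])))
def tp(uv,z): 
    o,d=ray(K,Pt,uv);t=(z-o[2])/d[:,2];return (o+d*t[:,None])*1000
g=lambda q:(np.array(q)+.5)/[4,3.4]-.5+[240,225]
Q=tp(g([(132,70),(556,70),(541,556),(147,556)]),.172);print('pad',Q,Q.mean(0))
Q=tp(g([(135,45),(556,45)]),.186);print('pad far bottom',Q)
E
```

```text
mouth [[ 87.7488 -12.2487 261.1514]
 [ 89.0446  31.9994 261.1857]
 [ 24.6053  33.8058 261.0786]
 [ 24.2684 -10.1609 261.0461]] [ 56.4168  10.8489 261.1155] [44.2671 64.4647 43.968  63.5148] [ 88.3226 178.3943 -90.439   -1.8836]
saddle [[ 96.3692 -22.9586 261.1582]
 [ 98.2761  42.3272 261.2088]
 [ 17.4697  45.4492 261.0751]
 [ 17.5395 -21.071  261.0269]] [ 57.4136  10.9367 261.1172] [65.3137 80.8668 66.5203 78.8525] [ 88.327  177.7874 -89.9399  -1.3717]
pad [[ 29.2452 -19.0535 172.    ]
 [ 29.211   19.5106 172.    ]
 [-29.5398  19.78   172.    ]
 [-29.5081 -19.4368 172.    ]] [ -0.1479   0.2001 172.    ]
pad far bottom [[ 28.6583 -20.4425 186.    ]
 [ 28.6212  21.1862 186.    ]]
```

move_arm([
  [20,4,0,0],
  [45,9,0,-0.025],
  [56.5,10.7,15,-0.025],
  [56.5,10.7,40,-0.025],
  [56.5,10.7,58,-0.025],
  [56.5,10.7,64,-0.025],
  [56.5,10.7,64,-0.025],
  [56.5,10.7,64,-0.025],
])

```text
clock: 31.88
position: [0.5754, -0.2714, 0.2546]
ee_rot: [3.131, 0.253, 0.002]
force: [1.0, -1.0, -0.1]
width: 0.43
```

```bash
python3 - <<'E'
from h import *
s=arm.observe();print(s['position'],s['ee_rot'],s['dq']);np.save('s11.npy',np.r_[s['position'],s['ee_rot']])
v=np.load('s10.npy');M=R.from_rotvec(v[3:]).as_matrix();print('pocket world',v[:3]+M@np.array([.0564,.01085,.261]))
a=arm.get_image('wrist')[:,:,::-1];cv2.imwrite('pics/w11.png',a)
b=cv2.resize(a[120:300,200:440],None,fx=3.3,fy=3.3,interpolation=cv2.INTER_CUBIC)
cv2.imwrite('pics/g11.png',cv2.convertScaleAbs(b,alpha=1.8,beta=0))
b=arm.get_image('side')[:,:,::-1];cv2.imwrite('pics/s11.png',cv2.resize(b[220:420,360:580],None,fx=3.5,fy=3,interpolation=cv2.INTER_CUBIC))
go(.6,-.3,.25,6.5)
E
```

```text
[ 0.5754 -0.2714  0.2546] [3.1308 0.2533 0.0017] [-0.0014 -0.0026 -0.0005 -0.0021  0.      0.0001  0.001 ]
pocket world [ 0.5756 -0.2717  0.0581]
clock 31.98 shift mm [19.6 32.3  4.7] dist 38 curyaw 9.26 twist rad 0.048 (2.8 deg) tilt [ 0.0013 -0.0004 -1.    ] F [ 0.034  -0.588  -0.6389] w 39.425542019966294
```

View pics/g11.png

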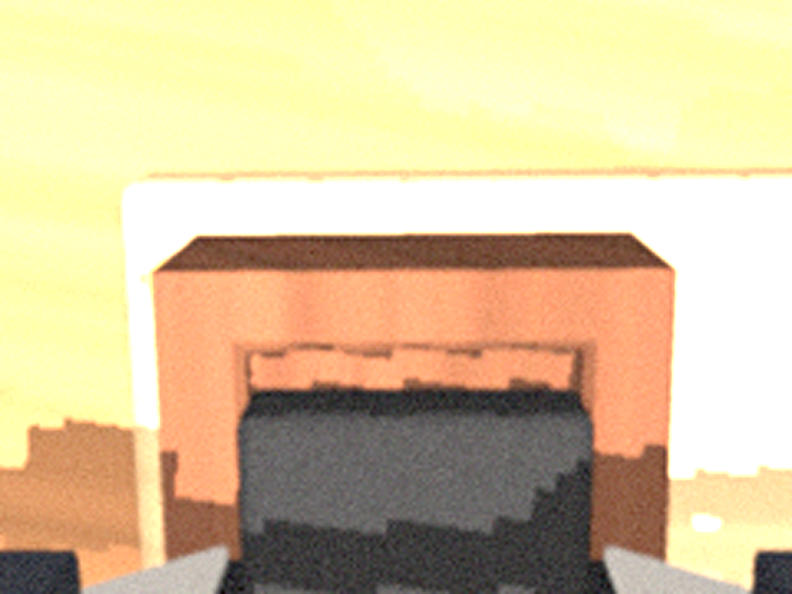

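View pics/s11.png

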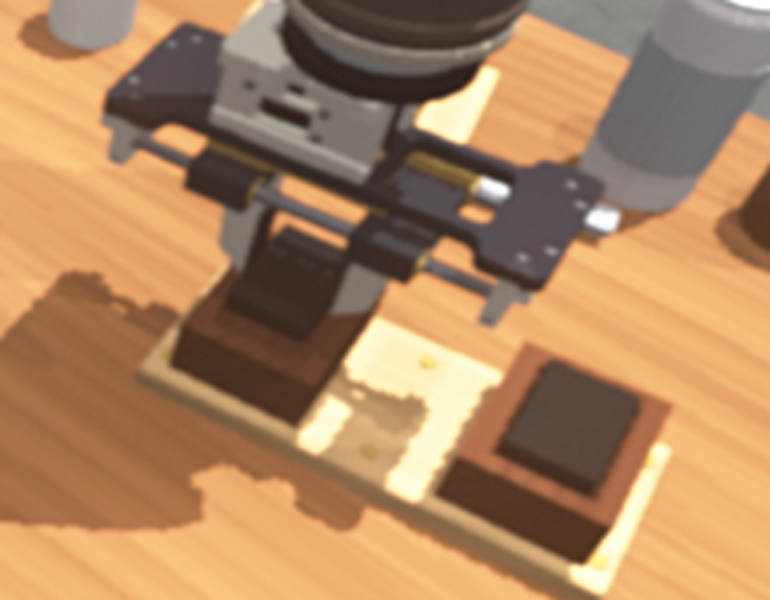

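```bash
python3 - <<'E'
from h import *
K=arm.camera_info('wrist')['mtx'];Pt=arm.camera_info('wrist')['T_tool_cam']
def tp(uv,z): 
    o,d=ray(K,Pt,(np.array(uv)+.5)/3.3-.5+[200,120]);t=(z-o[2])/d[:,2];return (o+d*t[:,None])*1000
print('saddle far',tp([(155,270),(673,268)],.1966)); print('saddle left/right low',tp([(164,540),(664,540)],.1966))
print('pocket far',tp([(237,346),(595,344)],.1966)); print('pad far bot',tp([(245,393),(590,393)],.186))
print('pad top far',tp([(245,415),(592,415)],.172))
E
```

```text
saddle far [[ 41.5444 -32.2807 196.6   ]
 [ 41.7366  32.3394 196.6   ]]
saddle left/right low [[  5.9485 -32.7786 196.6   ]
 [  5.8916  32.7579 196.6   ]]
pocket far [[ 31.8667 -22.3641 196.6   ]
 [ 32.0839  22.9087 196.6   ]]
pad far bot [[ 28.3009 -20.2315 186.    ]
 [ 28.2641  21.1399 186.    ]]
pad top far [[ 29.172  -18.5773 172.    ]
 [ 29.1381  19.6822 172.    ]]
```

move_arm([
  [0,0,4,0],
  [0,0,8,0],
  [0,0,10,0],
  [0,0,11.5,0],
  [0,0,12.5,0],
  [0,0,12.5,0],
])

```text
clock: 32.72
position: [0.5752, -0.2711, 0.2413]
ee_rot: [-3.131, -0.254, 0.0]
force: [0.8, 0.4, -0.2]
width: 0.434
```

move_arm([
  [0,0,1,0],
  [0,0,2,0],
  [0,0,2,0],
])

```text
clock: 33.1
position: [0.5752, -0.2711, 0.2392]
ee_rot: [-3.131, -0.254, 0.0]
force: [0.0, 0.0, -0.3]
width: 0.434
```

move_arm([
  [0,0,0.5,0],
  [0,0,0.9,0],
  [0,0,0.9,0],
])

```text
clock: 33.48
position: [0.5752, -0.2711, 0.2384]
ee_rot: [-3.131, -0.254, 0.0]
force: [-0.7, 0.2, -0.8]
width: 0.429
```

move_arm([
  [0,0,0.4,0],
  [0,0,0.4,0],
])

```text
clock: 33.72
position: [0.5753, -0.2711, 0.2382]
ee_rot: [-3.131, -0.254, -0.0]
force: [-0.7, 0.1, -0.0]
width: 0.435
```

move_arm([
  [0,0,0.5,0],
  [0,0,0.5,0],
])

```text
clock: 33.98
position: [0.5752, -0.2712, 0.2379]
ee_rot: [-3.131, -0.254, -0.0]
force: [-1.7, 1.1, 5.2]
width: 0.433
```

move_arm([
  [0,0,0.4,0],
  [0,0,0.4,0],
])

```text
clock: 34.22
position: [0.5752, -0.2712, 0.2377]
ee_rot: [-3.131, -0.254, -0.001]
force: [-2.1, 2.0, 7.0]
width: 0.433
```

move_arm([
  [0,0,-0.6,0],
  [0,0,-0.6,0],
  [0,0,-0.6,0],
  [0,0,-0.6,0],
], grip=54)

```text
clock: 34.72
position: [0.5752, -0.2711, 0.2376]
ee_rot: [-3.131, -0.254, 0.0]
force: [0.1, 0.1, -0.0]
width: 0.588
```

move_arm([
  [0,0,-10,0],
  [-10,0,-40,0],
  [-40,0,-75,0],
  [-50,0,-90,0],
  [-50,0,-90,0],
  [-50,0,-90,0],
])

```text
clock: 35.48
position: [0.5267, -0.2783, 0.3268]
ee_rot: [-3.13, -0.256, 0.001]
force: [-0.1, 0.4, -0.5]
width: 0.588
```

```bash
python3 - <<'E'
from h import *
s=arm.observe();np.save('s12.npy',np.r_[s['position'],s['ee_rot']]);print(s['position'])
a=arm.get_image('wrist')[:,:,::-1];cv2.imwrite('pics/w12.png',a)
cv2.imwrite('pics/g12.png',cv2.convertScaleAbs(cv2.resize(a[20:270,200:460],None,fx=2.8,fy=2.3,interpolation=cv2.INTER_CUBIC),alpha=1.6))
b=arm.get_image('side')[:,:,::-1];cv2.imwrite('pics/s12.png',cv2.resize(b[220:420,360:580],None,fx=3.5,fy=3,interpolation=cv2.INTER_CUBIC))
E
```

```text
[ 0.5267 -0.2783  0.3268]
```

View pics/g12.png

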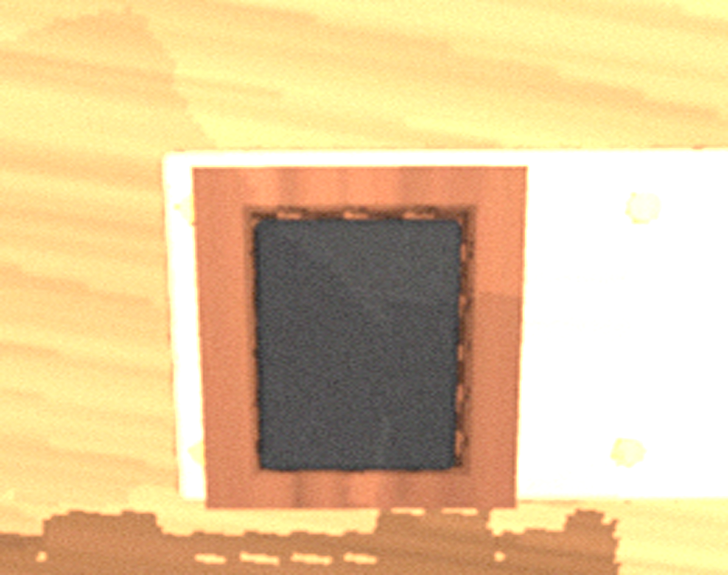

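View pics/s12.png

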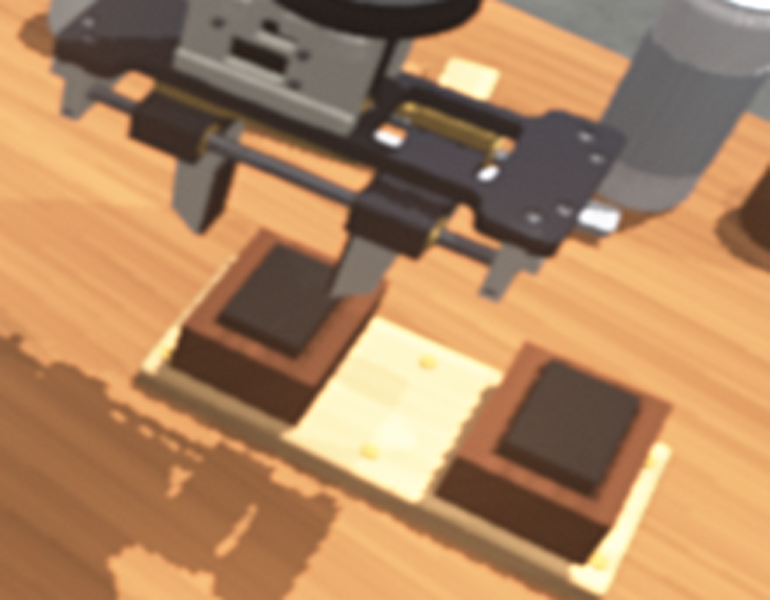

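```bash
python3 - <<'E'
from h import *
s=arm.observe();M=R.from_rotvec(s['ee_rot']).as_matrix()
t=np.array([.5752,-.2711,.255])-M[:,0]*np.array([1,1,0])*.018
go(t[0],t[1],t[2])
E
```

```text
clock 35.58 shift mm [31.3  0.8 71.4] dist 78 curyaw 9.34 tilt [-0.0015  0.0006 -1.    ] F [ 0.0553 -0.0893  0.3625] w 54.170315419389496
```

move_arm([
  [31,1,20,0],
  [31,1,45,0],
  [31,1,65,0],
  [31,1,71,0],
  [31,1,71,0],
  [31,1,71,0],
], grip=0)

```text
clock: 36.33
position: [0.5568, -0.2755, 0.2576]
ee_rot: [3.131, 0.253, 0.002]
force: [-0.5, 0.1, 0.3]
width: 0.016
```

move_arm([
  [0,0,4,0],
  [0,0,8,0],
  [0,0,8,0],
])

```text
clock: 36.7
position: [0.5565, -0.275, 0.2484]
ee_rot: [-3.131, -0.254, 0.001]
force: [-0.4, -0.4, -0.1]
width: 0.006
```

move_arm([
  [0,0,1,0],
  [0,0,1.5,0],
  [0,0,1.5,0],
])

```text
clock: 37.08
position: [0.5566, -0.2752, 0.2472]
ee_rot: [-3.131, -0.254, -0.0]
force: [-0.7, -0.7, 0.4]
width: 0.009
```

move_arm([
  [0,0,0.7,0],
  [0,0,1,0],
])

```text
clock: 37.33
position: [0.5566, -0.2752, 0.2462]
ee_rot: [-3.131, -0.254, 0.0]
force: [1.0, 0.7, -0.9]
width: 0.005
```

move_arm([
  [0,0,0.7,0],
  [0,0,1,0],
])

```text
clock: 37.58
position: [0.5566, -0.2751, 0.2452]
ee_rot: [-3.131, -0.254, 0.0]
force: [0.0, 0.6, -0.3]
width: 0.005
```

move_arm([
  [0,0,0.7,0],
  [0,0,1,0],
])

```text
clock: 37.83
position: [0.5566, -0.2752, 0.2445]
ee_rot: [-3.131, -0.254, -0.0]
force: [-0.9, 0.4, 5.5]
width: 0.005
```

move_arm([
  [0,0,0.4,0],
  [0,0,0.4,0],
])

```text
clock: 38.08
position: [0.5566, -0.2752, 0.2443]
ee_rot: [-3.131, -0.254, -0.001]
force: [-1.2, 1.9, 8.2]
width: 0.006
```

move_arm([
  [0,0,-6,0],
  [20,0,-6,0],
  [36,0,-6,0],
  [36,0,-3,0],
  [36,0,-1.5,0],
  [36,0,-1.5,0],
])

```text
clock: 38.83
position: [0.5915, -0.2696, 0.2451]
ee_rot: [-3.131, -0.253, 0.001]
force: [-0.0, -0.1, -0.4]
width: 0.002
```

move_arm([
  [0,0,0.7,0],
  [0,0,0.7,0],
])

```text
clock: 39.08
position: [0.5917, -0.2697, 0.2448]
ee_rot: [-3.131, -0.253, 0.001]
force: [-3.0, 0.5, 2.1]
width: 0.005
```

move_arm([
  [0,0,0.5,0],
  [0,0,0.5,0],
])

```text
clock: 39.33
position: [0.5917, -0.2697, 0.2445]
ee_rot: [-3.131, -0.253, 0.001]
force: [-4.0, -1.3, 6.4]
width: 0.011
```

move_arm([
  [0,0,-10,0],
  [0,0,-50,0],
  [-20,0,-100,0],
  [-60,0,-150,0],
  [-60,0,-150,0],
  [-60,0,-150,0],
  [-60,0,-150,0],
])

```text
clock: 40.2
position: [0.5336, -0.2781, 0.3929]
ee_rot: [-3.13, -0.256, 0.002]
force: [0.0, -1.3, -0.2]
width: 0.006
```

```bash
python3 - <<'E'
from h import *
print(arm.observe()['position'])
cv2.imwrite('pics/w13.png',arm.get_image('wrist')[:,:,::-1])
cv2.imwrite('pics/s13.png',arm.get_image('side')[:,:,::-1])
E
```

```text
[ 0.5336 -0.2781  0.3929]
```

View pics/w13.png

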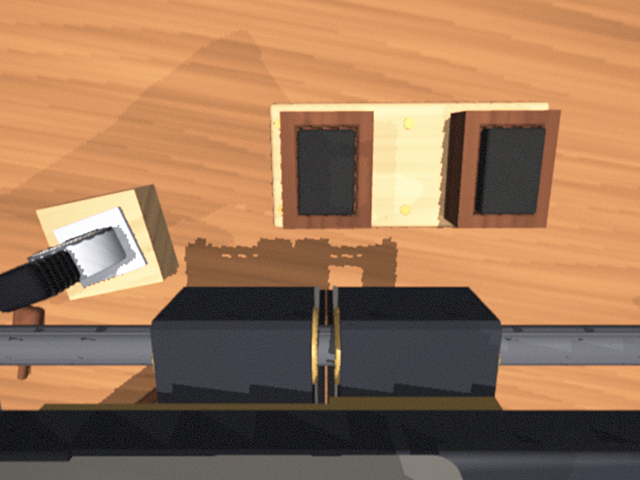

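View pics/s13.png

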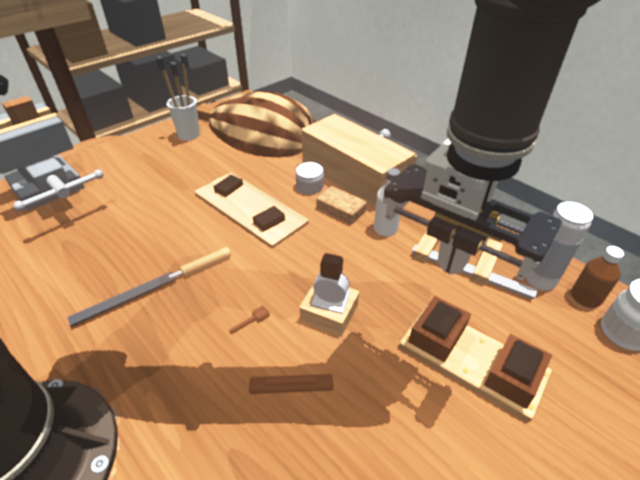

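The pad at (327,171) in the wrist view sits square in the pocket. The durometer stands in its holder at (330,285) in the side view, and the two hard pads lie on the board at (228,185) and (268,217).

```bash
python3 -c "
from cell import arm
print(arm.sign_off())"
```

```text
the job is handed in; nothing more can be done
None
```

The job is done and handed in at about 40 s. The soft pad is in the empty pocket of the rest, the durometer is back in its holder, and the two hard pads are still on the board.

- **Readings:** I pressed each pad at about 10 N. The pads at y ≈ 0.16, 0.23 and 0.32 m read about 74, 30 and 67, so the middle one was the soft pad. Readings are by eye from the wrist picture of the dial. The end-of-move force readings while pressing stayed near 10 N.
- **Durometer:** It went down into its holder until the collar rested, at the same height as when I first gripped it. It touched down at about 15 N on the holder before I released it. It stands upright in the last pictures.
- **Soft pad:** It bottomed out at the height I expected for the pocket floor with about 7 N. I then touched its top near both ends with closed fingers, at 8 N or less. Both ends sat at the same height, about 66.5 mm, against about 66 mm expected for fully home.
- **Last look:** The hard pads and the other things in view appear undisturbed. No check failed. The top camera and the wrist camera disagreed by up to about 3–4 mm on where the pads lay, so I averaged them for the presses and used the wrist view for picking up and placing the soft pad.

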